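# Snap a heat-sink cover onto its housing with the hand press

### The arm

A 6-joint arm with a two-finger parallel gripper is mounted at the origin on the work surface. World frame = base frame: x ahead of the robot, y to its left, z up, the work surface at z = 0. Lengths are in m, angles in rad, forces in N, time in s.
With the tool pointing down it reaches from about 0.375 to 0.9 m from the base axis. Payload 3.1 kg.
Tool frame: the origin (TCP) lies on the centre line of the jaws, within the pads' length; the fingertips stand robot.tip_reach ahead of it and the grasp point (between the pads) is the TCP (robot.tip_reach is the distance from the TCP to the fingertips, in m); z points along the fingers, y is the direction in which the jaws open and shut (so a half turn about z gives the same grasp; the last joint's range is limited). The gripper opens to 87 mm and grips with 3 to 60 N. Pads are 19 mm wide; open, the fingers measure 117 mm over their backs; the gripper's body (75 mm by 190 mm) begins 51 mm behind the grasp point.
Start: joints at [-1.389, 0.527, 1.433, -0, 1.181, -0.178], TCP at [0.221, -0.585, 0.242] pointing down, gripper open.
Joint ranges: [-3.08, 3.08], [-0.75, 2.2], [0.22, 2.44], [-1.43, 4.57], [0, 2.65], [-2.85, 2.85]. Speed limits (rad/s): [2.79, 2.79, 3.14, 3.14, 3.14, 3.14].

### API

Orientations are given as a unit quaternion [x, y, z, w].
In Python, from rig import telemetry, viewer, robot gives the robot as it stands. The module is installed in compiled form; this text tells all that it offers.
- The arm moves only by the tool step_arm, never from a script. Its argument "targets" is a list of rows, each an object of numbers: "dx", "dy", "dz": the shift along the tool's x, y, z in m; "rx", "ry", "rz": the turn, a rotation vector about the tool's x, y, z in degrees. In form: [{"dx": .., "dy": .., "dz": .., "rx": .., "ry": .., "rz": ..}, ...]. A call has exactly 5 rows; each row is the pose to reach, as a shift and turn from the pose measured when the call began, along the tool's axes at that moment; what a row does not reach only later rows make up. A row lasts 1/8 s, in which the tool goes at most 62.5 mm and 10.7 degrees, less where a joint would pass 70% of its speed; a pose out of reach is approached as far as the arm can. A call with a gripper value outside its range is refused whole. "gripper" is the opening, from 0 (shut) to 1 (fully open), set as the call begins (left out, the last holds). The fingers move at their own pace and stop on an object; "force" is the grip in N (left out, the last holds). Time passes only in rows, so rows that repeat a pose let the fingers close, or fill a call up. It gives the time, the measured TCP pose, the force and the opening at its end, in the units of the state.
- telemetry.get_obs(): the state, without advancing time (a new reading comes with each control period).
- viewer.camera(name): name is "scene" or "top" or "wrist"; returns a dict with "img" (480x640x3 uint8, blue, green, red), "depth" (480x640 float32, m along the optical axis (not along the pixel's ray), 0 where there is no reading), "K" (3x3 intrinsics, pixels), "R" (3x3) and "t" (3): a world point X has camera coordinates R X + t. Camera axes: x right, y down, z forward; pixel columns grow to the right and rows downward; lengths in m; the calibration is good to about 2 mm. A picture is of the moment at which its call begins.
- robot.hand_in(): hands the job in, once; it reports no verdict.
The state is a dict: "time": time; "q": joint angles; "joint_velocities": joint speeds; "joint_torque": joint torques, N m; "position": TCP position; "tool_rot": TCP orientation; "ft_force": force on the tool from outside, world axes, zero at the start; "moment": the same for the moment, N m; "grip_width": finger opening in m.
Only numpy, scipy, OpenCV 4.12 (cv2) and the standard library are available. Lean on these libraries where they do the work, as an engineer would, in place of code of your own. Each camera call takes 0.05 s, during which the arm holds its last target.

### The job

Lay the finned aluminium cover loosely into the open blue housing on the press's carriage without pushing it down, then slide the carriage all the way in under the plunger. Press the plunger's black head down to its stop so that it snaps the cover home flush with the housing's rim, and let the plunger spring back up. Then draw the carriage all the way back out with the cover in place, and leave the other things on the bench where they are.

Things in the scene. Friction and masses are not known exactly. Their poses are not given: they have to be found in the camera images.
- press: bench hand press, fixed: dark base plate 200 (x) x 400 (y) x 12 thick, grey gantry over its +y end (posts 20 x 45 at x = +-95, y = 90; crossbeam 50 wide, top at 182). Origin: table surface under the press; x and y along the base plate (its middle is at y = -35). Plunger axis at x = 0, y = 90; housing centre at x = 0, y = -90 when the carriage is fully out
- carriage (a joint): the sliding carriage, 0 = fully out at the loading place, 0.18 = home at its stop beneath the plunger (m, along the press's +y). Slides with about 3 N friction and stays where it is left. It carries the blue housing and the red knob
- carriage_knob (a point): centre of the top of the red upright knob on the carriage, a cylinder 26 in diameter, 63 tall (top 89 above the table), 135 towards -y from the housing's centre. Push, hook or grip it to move the carriage. Axes as the press
- housing_rim (a point): centre of the mouth of the open blue housing on the carriage, at rim level, 56 above the table. Outside 142 (x) x 102 (y), walls 4, opening 134 x 94; axes as the press. The cover rests on a black snap bed inside: as found it is 5 below the rim, yields downward only under about 8 N and then stays down
- plunger (a joint): the press's sprung plunger, 0 = up, 0.045 = pressed down to its stop (m). The spring takes 4 to 9 N, and about 16 N in all while snapping a cover home; it rises by itself when let go
- plunger_top (a point): centre of the flat top of the plunger's black head (56 diameter, 22 thick); 262 above the table when up, 217 at the stop. The rubber foot below has 44 diameter, its underside 128 above the table when up
- cover: loose aluminium cover, 0.15 to 0.31 kg: plate 127 (x) x 87 (y) x 14 thick, with a dark finned block 64 (x) x 36 (y) x 28 tall at its middle (top 42 above the underside), gripped across the 36. Origin: centre of the underside. Fits the housing with 3.5 to spare all round, x along the housing's x, either way round. Laid loosely its plate's top is 9 above the rim; home, flush with it
- multimeter: bystander: orange multimeter lying flat, 140 x 75 x 37; lies where the cover does not (they may swap sides); origin at the centre of the underside
- flask_a: bystander: green glass jar with yellow cap, 52 diameter, 110 high; origin at the centre of the underside
- flask_b: bystander: second such jar; origin at the centre of the underside
- spool: bystander: green spool, 60 diameter, 40 high, standing; origin at the centre of the underside
- parts_bin: bystander: clear divided parts bin, 110 x 160 x 45; origin at the centre of the underside
- driver: bystander: red screwdriver 170 long, lying near the robot; origin about the middle of its length, underside
- cleaning_brush: bystander: brush lying near the robot; origin about the middle of its length, underside
There are look-alikes about, which are no part of the job. What is shaped like the cover but green is not meant.

How it is judged:
By the outcome, as a careful person would: the job done as asked, in the order asked, and still so for the second after the job is handed in, with the robot touching nothing.
It also fails if it takes over 72 s, if anything falls off the work surface, if the arm or the gripper's body presses on something with over 40 N, if the wrist force passes 120 N, or if a joint passes its speed limit or range.

## Working session

There is one attempt and no reset: what is moved stays moved. The work goes in short steps, Python scripts to look and compute and a tool call to move; the robot and the scene stay as the last step left them, time stands still between calls to the robot, and variables do not carry over. Pictures are saved under pics/ and viewed, and the job is handed in when it is done.

Besides the shell and the picture viewer there is one more tool, called after "Emit:" in YAML: its name, and indented under it one key for each argument. step_arm: Moves the arm, as the interface text tells. Its arguments: {"type":"object","properties":{"targets":{"type":"array"},"gripper":{"type":"number"},"force":{"type":"number"}},"required":["targets"]}

```bash
mkdir -p pics; ls
python3 - <<'E'
from rig import telemetry, viewer, robot
import cv2
o=telemetry.get_obs(); print(o); print(robot.tip_reach)
for n in ("scene","top","wrist"):
    c=viewer.camera(n); cv2.imwrite(f"pics/{n}0.png",c["img"]); print(n,c["K"],c["R"],c["t"])
E
```

```text
pics
{'time': 0.0, 'q': array([-1.38851390e+00,  5.28449056e-01,  1.43389655e+00, -8.98385629e-06,
        1.18141089e+00, -1.78482604e-01]), 'joint_velocities': array([-0.000184  ,  0.00188312,  0.00176753, -0.00260486, -0.00013943,
        0.00062681]), 'joint_torque': array([ 1.69291252e-04, -4.40045285e+01, -1.76594263e+01,  6.32893690e-02,
        5.82353398e-02, -1.58233565e-04]), 'position': array([ 0.22052644, -0.58405988,  0.24058395]), 'tool_rot': array([ 9.83774257e-01,  1.79407472e-01, -6.20936409e-06, -1.08190740e-03]), 'ft_force': array([ 0.8279774 , -1.00102788, -0.1665725 ]), 'moment': array([ 0.01847981, -0.00848556,  0.02096187]), 'grip_width': 0.08712496353353498}
0.019
scene [[510.76564502   0.         326.90192652]
 [  0.         510.76564502 242.21519493]
 [  0.           0.           1.        ]] [[-0.26002784  0.9654726  -0.01575366]
 [ 0.7745502   0.19880963 -0.60045542]
 [-0.57659128 -0.16833712 -0.79950304]] [ 0.13521716 -0.31678048  1.45304084]
top [[594.42343025   0.         322.32158462]
 [  0.         594.42343025 230.76861352]
 [  0.           0.           1.        ]] [[-0.02064223 -0.99959475  0.01960201]
 [-0.99840793  0.0195804  -0.05289808]
 [ 0.05249283 -0.02066274 -0.99840751]] [-0.00807312  0.51926316  1.63396914]
wrist [[411.87173896   0.         315.6771115 ]
 [  0.         411.87173896 238.6764658 ]
 [  0.           0.           1.        ]] [[ 0.35276997 -0.93570671 -0.00250945]
 [-0.89188147 -0.33705621  0.30156351]
 [-0.28302083 -0.10414441 -0.95344279]] [-0.62356545 -0.03628979  0.39113148]
```

View pics/scene0.png

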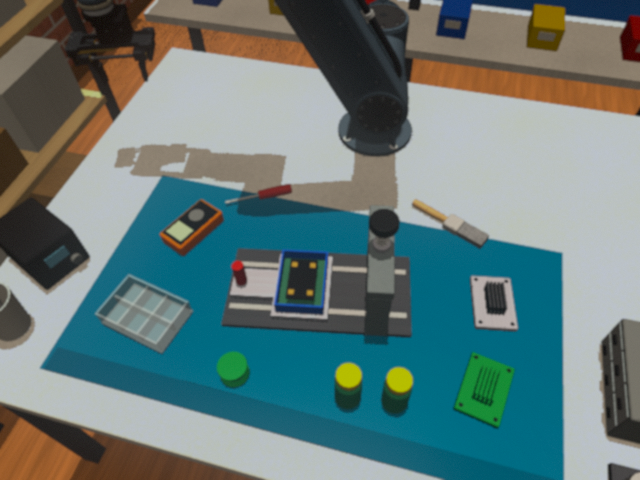

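View pics/top0.png

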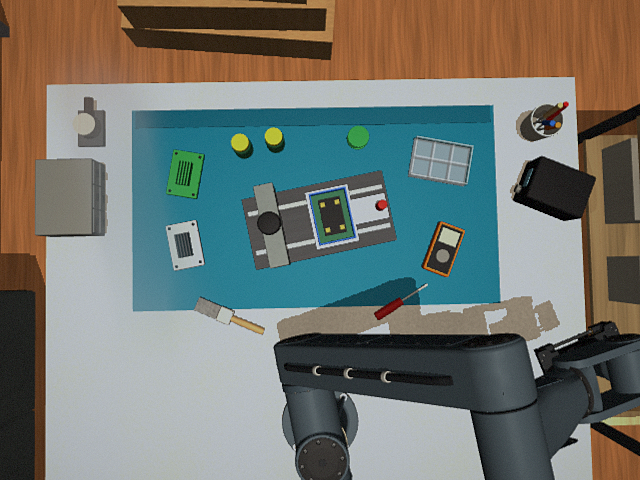

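Candidates for the cover: the silver plate with a dark finned block at top (184,245) / scene (494,302), and the green look-alike at top (185,173) / scene (487,388). By the description I choose the silver one. The housing is at top (331,216), the knob at (381,205) and the plunger head at (269,223). Next I measure these and take a close crop.

```bash
cat > h.py <<'E'
import numpy as np, cv2
from rig import telemetry, viewer, robot
from scipy.spatial.transform import Rotation as Ro
def ray(c,u,v,z):
    d=c["R"].T@np.linalg.inv(c["K"])@np.array([u,v,1.]); o=-c["R"].T@c["t"]
    return o+d*(z-o[2])/d[2]
def cloud(c):
    v,u=np.mgrid[0:480,0:640]; d=c["depth"]
    P=np.stack([(u-c["K"][0,2])/c["K"][0,0]*d,(v-c["K"][1,2])/c["K"][1,1]*d,d],-1)
    return (P-c["t"])@c["R"]
def proj(c,X):
    p=c["K"]@(c["R"]@np.asarray(X)+c["t"]); return p[:2]/p[2]
E
python3 - <<'E'
from h import *
for n,boxes in (("top",{"cover":(155,210,215,280),"house":(300,175,365,255),"knob":(370,190,395,220),"head":(250,205,290,240),"base":(235,165,405,275)}),("scene",{"cover":(465,268,525,335),"house":(265,240,340,325),"knob":(225,255,255,290),"head":(365,205,402,240)})):
    c=viewer.camera(n); W=cloud(c); hsv=cv2.cvtColor(c["img"],cv2.COLOR_BGR2HSV)
    H,S,V=[hsv[...,i].astype(int) for i in range(3)]
    ms={"cover":(S<70)&(V>130),"house":(H>105)&(H<128)&(S>120),"knob":((H<8)|(H>172))&(S>130),"head":(V<60),"base":(S<90)}
    for k,(a,b,e,f) in boxes.items():
        m=np.zeros((480,640),bool); m[b:f,a:e]=ms[k][b:f,a:e]
        m8=m.astype(np.uint8); nn,lab,st,ce=cv2.connectedComponentsWithStats(m8)
        i=1+np.argmax(st[1:,4]); cs,_=cv2.findContours((lab==i).astype(np.uint8),0,2)
        cnt=max(cs,key=cv2.contourArea)
        r=cv2.minAreaRect(cnt); P=W[(lab==i)&(c["depth"]>0)]
        z=np.percentile(P[:,2],[5,50,95]) if len(P) else None
        print(n,k,st[i],"rect",np.round(r[0],1),np.round(r[1],1),round(r[2],1),"z",z)
        zz={"cover":.014,"house":.056,"knob":.089,"head":.262,"base":.012}[k]
        bp=np.array([ray(c,*p,zz) for p in cv2.boxPoints(r)])
        print("  corners",np.round(bp[:,:2],4).tolist(),"ctr",np.round(bp.mean(0),4),"sides",[round(float(np.linalg.norm(bp[j]-bp[j-1])),4) for j in (1,2)])
        q=ray(c,*r[0],zz)
    if n=="top":
        cv2.imwrite("pics/crop1.png",np.hstack([cv2.resize(c["img"][205:285,150:230],(380,380),interpolation=2),cv2.resize(c["img"][165:275,240:400][:,:],(420,380),interpolation=2)]))
E
```

```text
top cover [ 166  220   38   51 1010] rect [184.4 244.7] [45.7 31.3] 79.1 z [0.00755918 0.01381154 0.02036333]
  corners [[0.5428, 0.416], [0.5575, 0.3313], [0.4332, 0.3088], [0.4187, 0.3932]] ctr [0.488  0.3623 0.014 ] sides [0.086, 0.1263]
top house [309 187  47  58 286] rect [331.9 215.5] [51.9 37.7] 77.8 z [0.03035815 0.05408873 0.06093567]
  corners [[0.6169, 0.0192], [0.6368, -0.0812], [0.4985, -0.1077], [0.4789, -0.0077]] ctr [ 0.5578 -0.0444  0.056 ] sides [0.1023, 0.1409]
top knob [376 200  11  11  87] rect [381. 205.] [ 8.5 11.3] 45.0 z [0.04390671 0.08659012 0.09397297]
  corners [[0.5782, -0.1556], [0.5991, -0.1774], [0.5828, -0.193], [0.5619, -0.1711]] ctr [ 0.5805 -0.1743  0.089 ] sides [0.0303, 0.0225]
top head [257 210  29  30 486] rect [270.1 226.5] [30.4 25.5] 78.7 z [0.01319932 0.26176408 0.26710395]
  corners [[0.5484, 0.1451], [0.5591, 0.0861], [0.4886, 0.0733], [0.478, 0.1321]] ctr [0.5185 0.1092 0.262 ] sides [0.0599, 0.0717]
top base [ 242  171  155   99 8408] rect [317.4 214.8] [ 84.3 143.7] 77.6 z [0.00686774 0.01548711 0.25565824]
  corners [[0.6398, 0.2127]
[... 379 characters left out ...]
 63 829] rect [301.1 280.9] [48.2 62.7] 5.8 z [0.03449093 0.04919843 0.05737358]
  corners [[0.6502, -0.0764], [0.496, -0.1135], [0.4823, -0.0063], [0.6364, 0.0216]] ctr [ 0.5662 -0.0436  0.056 ] sides [0.1586, 0.1081]
scene knob [232 260  13  24 191] rect [237.9 271.7] [23.3 10.5] 81.3 z [0.04080952 0.08361237 0.09087751]
  corners [[0.5787, -0.1931], [0.5693, -0.1733], [0.6218, -0.1455], [0.6308, -0.1648]] ctr [ 0.6001 -0.1692  0.089 ] sides [0.0219, 0.0594]
scene head [370 210  29  28 649] rect [384.  223.5] [27. 28.] 90.0 z [0.24976794 0.26168496 0.26403625]
  corners [[0.5145, 0.0843], [0.5019, 0.1337], [0.5631, 0.1449], [0.5753, 0.0974]] ctr [0.5387 0.1151 0.262 ] sides [0.051, 0.0622]
```

View pics/crop1.png

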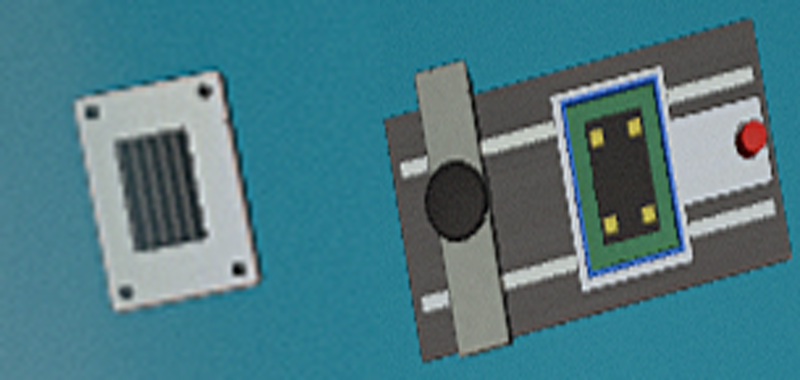

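The crop confirms it: silver plate, four corner holes, dark finned block at (160,190) in the crop. The open blue housing is at (622,180), the knob at (750,138) and the plunger head at (455,200). I'll refine the head, the base plate and the orientation to see whether the carriage is fully out.

Run:
```python
from h import *
for n in ("top","scene"):
    c=viewer.camera(n); W=cloud(c); ok=c["depth"]>0
    hsv=cv2.cvtColor(c["img"],cv2.COLOR_BGR2HSV); H,S,V=[hsv[...,i].astype(int) for i in range(3)]
    reg=ok&(W[...,0]>.3)&(W[...,0]<.75)&(W[...,1]>-.3)&(W[...,1]<.3)
    for k,lo,hi,col in (("head",.254,.275,V<90),("beam",.172,.192,V>0),("knob",.082,.097,(S>120)&((H<10)|(H>170)))):
        m=(reg&(W[...,2]>lo)&(W[...,2]<hi)&col).astype(np.uint8)
        nn,lab,st,ce=cv2.connectedComponentsWithStats(m); i=1+np.argmax(st[1:,4])
        zz={"head":.262,"beam":.182,"knob":.089}[k]
        cs,_=cv2.findContours((lab==i).astype(np.uint8),0,2); cnt=max(cs,key=cv2.contourArea)
        pts=np.array([ray(c,*p[0],zz)[:2] for p in cnt],np.float32)
        r=cv2.minAreaRect(pts); (x,y),R=cv2.minEnclosingCircle(pts)
        print(n,k,st[i],"rect",np.round(r[0],4),np.round(r[1],4),round(r[2],1),"circ",round(x,4),round(y,4),round(R,4), "zmed",np.median(W[lab==i][:,2]))
    # fin block of cover
    m=(ok&(abs(W[...,0]-.488)<.06)&(abs(W[...,1]-.363)<.06)&(V<110)&(S<130)&(W[...,2]>.028)).astype(np.uint8)
    cs,_=cv2.findContours(m,0,2); cnt=max(cs,key=cv2.contourArea)
    pts=np.array([ray(c,*p[0],.042)[:2] for p in cnt],np.float32); r=cv2.minAreaRect(pts); print(n,"fins",r,"n",m.sum())
    # base plate gray
    m=(reg&(W[...,2]>.004)&(W[...,2]<.022)&(S<110)).astype(np.uint8)
    m=cv2.morphologyEx(m,cv2.MORPH_OPEN,np.ones((3,3)))
    nn,lab,st,ce=cv2.connectedComponentsWithStats(m)
    cs,_=cv2.findContours(m,0,2); pts=np.vstack([x[:,0] for x in cs if cv2.contourArea(x)>150])
    pts=np.array([ray(c,*p,.012)[:2] for p in pts],np.float32); r=cv2.minAreaRect(pts); print(n,"base",r, cv2.boxPoints(r).round(4).tolist())
    # cover plate
    m=(ok&(abs(W[...,0]-.488)<.1)&(abs(W[...,1]-.363)<.08)&(S<90)).astype(np.uint8)
    cs,_=cv2.findContours(m,0,2); cnt=max(cs,key=cv2.contourArea)
    pts=np.array([ray(c,*p[0],.014)[:2] for p in cnt],np.float32); r=cv2.minAreaRect(pts); print(n,"cover",r)
    # housing rim blue
    m=(reg&(H>105)&(H<128)&(S>120)&(W[...,2]>.046)&(W[...,2]<.066)).astype(np.uint8)
    cs,_=cv2.findContours(m,0,2); pts=np.vstack([x[:,0] for x in cs if len(x)>4])
    pts=np.array([ray(c,*p,.056)[:2] for p in pts],np.float32); r=cv2.minAreaRect(pts); print(n,"house",r)
```

```text
top head [257 211  24  24 432] rect [0.5279 0.1128] [0.0533 0.0531] 43.9 circ 0.528 0.1124 0.0277 zmed 0.2623836232834461
top beam [263 224  27  44 698] rect [0.4748 0.1022] [0.1009 0.0502] 10.8 circ 0.4758 0.1013 0.0551 zmed 0.18185903142453547
top knob [378 200   9   9  65] rect [ 0.5831 -0.177 ] [0.0213 0.0214] 88.5 circ 0.5831 -0.177 0.012 zmed 0.08858928851975206
top fins ((0.48746514320373535, 0.3601668179035187), (0.06306915730237961, 0.038554973900318146), 9.793498992919922) n 292
top base ((0.5511892437934875, -0.009487062692642212), (0.199659526348114, 0.3992370665073395), 10.848259925842285) [[0.4156000018119812, 0.16779999434947968], [0.49070000648498535, -0.22429999709129333], [0.6868000030517578, -0.1867000013589859], [0.6116999983787537, 0.2054000049829483]]
top cover ((0.48731717467308044, 0.36180034279823303), (0.12733927369117737, 0.08779178559780121), 10.30099105834961)
top house ((0.557780385017395, -0.04481985419988632), (0.14055484533309937, 0.10130426287651062), 10.809310913085938)
scene head [369 209  30  26 615] rect [0.5345 0.1134] [0.0584 0.0521] 12.2 circ 
[... 261 characters left out ...]
883 -0.1761 0.0146 zmed 0.08885847098272007
scene fins ((0.4958666265010834, 0.3604511618614197), (0.0707189068198204, 0.03960900008678436), 10.196009635925293) n 515
scene base ((0.5197556614875793, 0.06984895467758179), (0.27954167127609253, 0.6000189781188965), 23.818662643432617) [[0.27070000767707825, 0.28790000081062317], [0.5130000114440918, -0.26109999418258667], [0.7688000202178955, -0.14820000529289246], [0.5264999866485596, 0.4007999897003174]]
scene cover ((0.49198246002197266, 0.3617013990879059), (0.13212987780570984, 0.08963023126125336), 10.187834739685059)
scene house ((0.5636735558509827, -0.04372553527355194), (0.14753051102161407, 0.10113628208637238), 11.145312309265137)
```

Base plate centre (0.551,-0.009), yaw 10.85°, 200x399: matches the given 200x400. From it I predict the plunger axis at (0.528,0.113), and I measured (0.528,0.112). Fully out, the housing would be at (0.5615,-0.0635) and the knob at (0.587,-0.196). I measured the housing at (0.558,-0.045), so the carriage starts about 19 mm in. The cover is at (0.4875,0.361), yaw about 10.1°. Next is a helper that works out the moves.

```bash
cat >> h.py <<'E'
def go(x,y,z,yaw,n=5,easing=False):
    """print rows from present pose to world target, tool down, tool x heading = yaw deg"""
    o=telemetry.get_obs(); p=o["position"]; R0=Ro.from_quat(o["tool_rot"])
    a=np.radians(yaw); Rt=Ro.from_matrix(np.array([[np.cos(a),np.sin(a),0],[np.sin(a),-np.cos(a),0],[0,0,-1]]))
    d=R0.inv().apply(np.array([x,y,z])-p)*1000; rv=np.degrees((R0.inv()*Rt).as_rotvec())
    print("t",round(o["time"],2),"p",np.round(p,4),"F",np.round(o["ft_force"],1),"w",round(o["grip_width"],4),"head",round(np.degrees(np.arctan2(R0.as_matrix()[1,0],R0.as_matrix()[0,0])),2))
    print("dist mm",np.linalg.norm(d).round(1),"full shift mm",d.round(1),"rot deg",rv.round(2))
    for k in range(1,6):
        f=min(1,k/n); print("  ",(d*f).round(1),(rv*f).round(2))
E
python3 - <<'E'
from h import *
go(.44,-.33,.36,10.2)
E
```

```text
t 0.35 p [ 0.2206 -0.5846  0.2413] F [0.2 0.  0.1] w 0.0871 head 20.67
dist mm 356.4 full shift mm [ 295.1 -160.8 -118.6] rot deg [-0.03 -0.   10.47]
   [ 59.  -32.2 -23.7] [-0.01 -0.    2.09]
   [118.1 -64.3 -47.4] [-0.01 -0.    4.19]
   [177.1 -96.5 -71.2] [-0.02 -0.    6.28]
   [ 236.1 -128.6  -94.9] [-0.02 -0.    8.38]
   [ 295.1 -160.8 -118.6] [-0.03 -0.   10.47]
```

Emit:
step_arm:
  targets:
    - {"dx":0.03,"dy":-0.016,"dz":-0.015,"rz":2}
    - {"dx":0.08,"dy":-0.042,"dz":-0.035,"rz":4}
    - {"dx":0.13,"dy":-0.07,"dz":-0.055,"rz":6}
    - {"dx":0.18,"dy":-0.098,"dz":-0.075,"rz":8}
    - {"dx":0.22,"dy":-0.12,"dz":-0.09,"rz":10.5}
  gripper: 1

```text
invalid input
```

Run:
```python
from h import *
go(.45,-.05,.36,10.2)
```

```text
t 0.35 p [ 0.2206 -0.5846  0.2413] F [0.2 0.  0.1] w 0.0871 head 20.67
dist mm 593.7 full shift mm [ 403.3 -419.2 -118.5] rot deg [-0.03 -0.   10.47]
   [ 80.7 -83.8 -23.7] [-0.01 -0.    2.09]
   [ 161.3 -167.7  -47.4] [-0.01 -0.    4.19]
   [ 242.  -251.5  -71.1] [-0.02 -0.    6.28]
   [ 322.7 -335.4  -94.8] [-0.02 -0.    8.38]
   [ 403.3 -419.2 -118.5] [-0.03 -0.   10.47]
```

The call was refused, probably because each row needs all six numbers.

Emit:
step_arm:
  targets:
    - {"dx":0.03,"dy":-0.016,"dz":-0.015,"rx":0,"ry":0,"rz":2}
    - {"dx":0.08,"dy":-0.042,"dz":-0.035,"rx":0,"ry":0,"rz":4}
    - {"dx":0.13,"dy":-0.07,"dz":-0.055,"rx":0,"ry":0,"rz":6}
    - {"dx":0.18,"dy":-0.098,"dz":-0.075,"rx":0,"ry":0,"rz":8}
    - {"dx":0.22,"dy":-0.12,"dz":-0.09,"rx":0,"ry":0,"rz":10.5}
  gripper: 1

```text
time: 0.98
position: [0.3854, -0.3929, 0.3325]
tool_rot: [0.996, 0.088, 0.0, 0.0]
ft_force: [-0.2, -0.5, 0.5]
grip_width: 0.0869
```

Run:
```python
from h import *
go(.45,-.05,.36,10.2)
```

```text
t 0.97 p [ 0.3854 -0.3929  0.3325] F [-0.2 -0.5  0.5] w 0.0869 head 10.14
dist mm 350.0 full shift mm [ 124.  -326.2  -27.5] rot deg [ 0.02 -0.04 -0.06]
   [ 24.8 -65.2  -5.5] [ 0.   -0.01 -0.01]
   [  49.6 -130.5  -11. ] [ 0.01 -0.02 -0.02]
   [  74.4 -195.7  -16.5] [ 0.01 -0.02 -0.04]
   [  99.2 -260.9  -22. ] [ 0.02 -0.03 -0.05]
   [ 124.  -326.2  -27.5] [ 0.02 -0.04 -0.06]
```

Emit:
step_arm:
  targets:
    - {"dx":0.02,"dy":-0.05,"dz":-0.005,"rx":0,"ry":0,"rz":0}
    - {"dx":0.04,"dy":-0.105,"dz":-0.012,"rx":0,"ry":0,"rz":0}
    - {"dx":0.06,"dy":-0.16,"dz":-0.02,"rx":0,"ry":0,"rz":0}
    - {"dx":0.08,"dy":-0.215,"dz":-0.028,"rx":0,"ry":0,"rz":0}
    - {"dx":0.1,"dy":-0.27,"dz":-0.03,"rx":0,"ry":0,"rz":0}

```text
time: 1.6
position: [0.4366, -0.1078, 0.3633]
tool_rot: [0.996, 0.088, 0.001, 0.001]
ft_force: [0.5, 1.3, -0.8]
grip_width: 0.087
```

Run:
```python
from h import *
go(.46,.2,.34,10.2)
```

```text
t 1.6 p [ 0.4366 -0.1078  0.3633] F [ 0.5  1.3 -0.8] w 0.087 head 10.11
dist mm 309.6 full shift mm [  77. -299.   23.] rot deg [ 0.09 -0.15 -0.09]
   [ 15.4 -59.8   4.6] [ 0.02 -0.03 -0.02]
   [  30.8 -119.6    9.2] [ 0.03 -0.06 -0.04]
   [  46.2 -179.4   13.8] [ 0.05 -0.09 -0.05]
   [  61.6 -239.2   18.4] [ 0.07 -0.12 -0.07]
   [  77. -299.   23.] [ 0.09 -0.15 -0.09]
```

Emit:
step_arm:
  targets:
    - {"dx":0.014,"dy":-0.055,"dz":0,"rx":0,"ry":0,"rz":0}
    - {"dx":0.028,"dy":-0.11,"dz":0,"rx":0,"ry":0,"rz":0}
    - {"dx":0.042,"dy":-0.17,"dz":0,"rx":0,"ry":0,"rz":0}
    - {"dx":0.056,"dy":-0.23,"dz":0.005,"rx":0,"ry":0,"rz":0}
    - {"dx":0.077,"dy":-0.285,"dz":0.02,"rx":0,"ry":0,"rz":0}

```text
time: 2.22
position: [0.4626, 0.1885, 0.344]
tool_rot: [0.996, 0.088, 0.003, 0.001]
ft_force: [0.1, -0.7, 0.2]
grip_width: 0.0871
```

Run:
```python
from h import *
go(.4875,.361,.20,10.1)
```

```text
t 2.23 p [0.4626 0.1885 0.344 ] F [ 0.1 -0.7  0.2] w 0.0871 head 10.15
dist mm 226.1 full shift mm [  54.1 -165.7  144. ] rot deg [ 0.1  -0.32  0.05]
   [ 10.8 -33.1  28.8] [ 0.02 -0.06  0.01]
   [ 21.7 -66.3  57.6] [ 0.04 -0.13  0.02]
   [ 32.5 -99.4  86.4] [ 0.06 -0.19  0.03]
   [  43.3 -132.6  115.2] [ 0.08 -0.26  0.04]
   [  54.1 -165.7  144. ] [ 0.1  -0.32  0.05]
```

Emit:
step_arm:
  targets:
    - {"dx":0.011,"dy":-0.04,"dz":0.02,"rx":0,"ry":0,"rz":0}
    - {"dx":0.022,"dy":-0.08,"dz":0.05,"rx":0,"ry":0,"rz":0}
    - {"dx":0.033,"dy":-0.115,"dz":0.085,"rx":0,"ry":-0.2,"rz":0}
    - {"dx":0.044,"dy":-0.145,"dz":0.12,"rx":0,"ry":-0.3,"rz":0}
    - {"dx":0.054,"dy":-0.1655,"dz":0.144,"rx":0.1,"ry":-0.3,"rz":0}

```text
time: 2.85
position: [0.4867, 0.362, 0.1981]
tool_rot: [0.996, 0.089, -0.001, 0.0]
ft_force: [0.4, -0.4, 0.3]
grip_width: 0.0869
```

Run:
```python
from h import *
c=viewer.camera("wrist"); cv2.imwrite("pics/w1.png",c["img"])
go(.4875,.361,.05,10.1)
W=cloud(c);ok=c["depth"]>0
hsv=cv2.cvtColor(c["img"],cv2.COLOR_BGR2HSV); H,S,V=[hsv[...,i].astype(int) for i in range(3)]
box=ok&(abs(W[...,0]-.488)<.1)&(abs(W[...,1]-.363)<.08)
for k,z,m in (("fins",.042,box&(W[...,2]>.035)&(W[...,2]<.055)),("plate",.014,box&(W[...,2]>.008)&(S<90))):
    cs,_=cv2.findContours(m.astype(np.uint8),0,2); cnt=max(cs,key=cv2.contourArea)
    pts=np.array([ray(c,*p[0],z)[:2] for p in cnt],np.float32); print(k,cv2.minAreaRect(pts),np.median(W[m][:,2]))
```

```text
t 2.9 p [0.4865 0.3635 0.1953] F [ 0.6  2.1 -1.3] w 0.0872 head 10.24
dist mm 145.3 full shift mm [  1.1   2.7 145.3] rot deg [-0.03  0.22  0.14]
   [ 0.2  0.5 29.1] [-0.01  0.04  0.03]
   [ 0.5  1.1 58.1] [-0.01  0.09  0.05]
   [ 0.7  1.6 87.2] [-0.02  0.13  0.08]
   [  0.9   2.1 116.2] [-0.02  0.17  0.11]
   [  1.1   2.7 145.3] [-0.03  0.22  0.14]
fins ((0.4926334619522095, 0.3480299711227417), (0.06409439444541931, 0.004420318175107241), 10.232571601867676) 0.04038408432383495
plate ((0.31236186623573303, 0.3269169330596924), (0.19899308681488037, 0.6510035395622253), 10.208868026733398) 0.26469196286307944
```

View pics/w1.png

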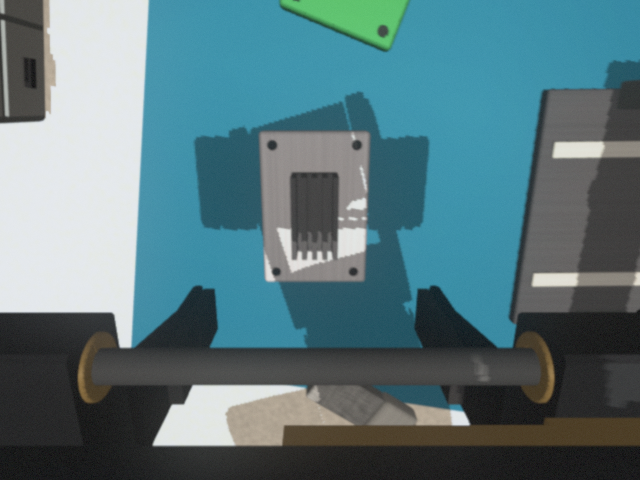

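The wrist view shows the cover centred at column 316, between the fingers (215 to 418, middle 316). I cast the plate's corners, roughly (260,131), (370,131), (365,281) and (265,281), as a check.

Run:
```python
from h import *
c=viewer.camera("wrist"); 
# plate outline by not-blue
hsv=cv2.cvtColor(c["img"],cv2.COLOR_BGR2HSV); H,S,V=[hsv[...,i].astype(int) for i in range(3)]
m=np.zeros((480,640),np.uint8); m[110:300,230:400]=(S<110)[110:300,230:400]
m=cv2.morphologyEx(m,cv2.MORPH_OPEN,np.ones((5,5)))
nn,lab,st,ce=cv2.connectedComponentsWithStats(m); i=1+np.argmax(st[1:,4]); print(st[i])
cs,_=cv2.findContours((lab==i).astype(np.uint8),0,2); cnt=max(cs,key=cv2.contourArea)
pts=np.array([ray(c,*p[0],.014)[:2] for p in cnt],np.float32); print(cv2.minAreaRect(pts))
go(.4875,.361,.08,10.1)
```

```text
[  261   130   114   154 16677]
((0.4901244640350342, 0.36312511563301086), (0.12622389197349548, 0.08739760518074036), 10.246782302856445)
t 2.95 p [0.4861 0.3619 0.1968] F [-0.7  0.6  0.1] w 0.087 head 10.27
dist mm 116.8 full shift mm [  1.7   1.  116.8] rot deg [0.06 0.26 0.17]
   [ 0.3  0.2 23.4] [0.01 0.05 0.03]
   [ 0.7  0.4 46.7] [0.02 0.1  0.07]
   [ 1.   0.6 70.1] [0.04 0.15 0.1 ]
   [ 1.4  0.8 93.4] [0.05 0.21 0.13]
   [  1.7   1.  116.8] [0.06 0.26 0.17]
```

Emit:
step_arm:
  targets:
    - {"dx":0.001,"dy":0,"dz":0.025,"rx":0,"ry":0,"rz":0}
    - {"dx":0.002,"dy":0,"dz":0.06,"rx":0,"ry":0.1,"rz":0}
    - {"dx":0.003,"dy":0,"dz":0.09,"rx":0,"ry":0.2,"rz":0}
    - {"dx":0.003,"dy":0,"dz":0.117,"rx":0,"ry":0.2,"rz":0}
    - {"dx":0.003,"dy":0,"dz":0.117,"rx":0,"ry":0.2,"rz":0}

```text
time: 3.58
position: [0.4876, 0.361, 0.0789]
tool_rot: [0.996, 0.089, -0.002, 0.001]
ft_force: [-0.2, -0.9, 0.5]
grip_width: 0.0869
```

Run:
```python
from h import *
go(.489,.362,.038,10.25)
```

```text
t 3.58 p [0.4876 0.361  0.0789] F [-0.2 -0.9  0.5] w 0.0869 head 10.23
dist mm 40.9 full shift mm [ 1.8 -0.9 40.9] rot deg [ 0.13  0.27 -0.02]
   [ 0.4 -0.2  8.2] [ 0.03  0.05 -0.  ]
   [ 0.7 -0.3 16.3] [ 0.05  0.11 -0.01]
   [ 1.1 -0.5 24.5] [ 0.08  0.16 -0.01]
   [ 1.4 -0.7 32.7] [ 0.1   0.22 -0.01]
   [ 1.8 -0.9 40.9] [ 0.13  0.27 -0.02]
```

Emit:
step_arm:
  targets:
    - {"dx":0.001,"dy":0,"dz":0.012,"rx":0,"ry":0.2,"rz":0}
    - {"dx":0.002,"dy":-0.001,"dz":0.025,"rx":0.1,"ry":0.3,"rz":0}
    - {"dx":0.002,"dy":-0.001,"dz":0.036,"rx":0.1,"ry":0.3,"rz":0}
    - {"dx":0.002,"dy":-0.001,"dz":0.041,"rx":0.1,"ry":0.3,"rz":0}
    - {"dx":0.002,"dy":-0.001,"dz":0.041,"rx":0.1,"ry":0.3,"rz":0}

```text
time: 4.2
position: [0.4889, 0.3621, 0.0373]
tool_rot: [0.996, 0.089, -0.0, 0.0]
ft_force: [0.1, 0.3, -0.4]
grip_width: 0.0872
```

Run:
```python
from h import *
go(.489,.362,.038,10.25)
```

```text
t 4.2 p [0.4889 0.3621 0.0373] F [ 0.1  0.3 -0.4] w 0.0872 head 10.24
dist mm 0.7 full shift mm [ 0.1  0.1 -0.7] rot deg [ 0.05  0.03 -0.01]
   [ 0.   0.  -0.1] [ 0.01  0.01 -0.  ]
   [ 0.   0.  -0.3] [ 0.02  0.01 -0.  ]
   [ 0.1  0.  -0.4] [ 0.03  0.02 -0.01]
   [ 0.1  0.1 -0.5] [ 0.04  0.02 -0.01]
   [ 0.1  0.1 -0.7] [ 0.05  0.03 -0.01]
```

Emit:
step_arm:
  targets:
    - {"dx":0,"dy":0,"dz":0,"rx":0,"ry":0,"rz":0}
    - {"dx":0,"dy":0,"dz":0,"rx":0,"ry":0,"rz":0}
    - {"dx":0,"dy":0,"dz":0,"rx":0,"ry":0,"rz":0}
    - {"dx":0,"dy":0,"dz":0,"rx":0,"ry":0,"rz":0}
    - {"dx":0,"dy":0,"dz":0,"rx":0,"ry":0,"rz":0}
  gripper: 0
  force: 25

```text
time: 4.82
position: [0.4889, 0.3621, 0.0374]
tool_rot: [0.996, 0.089, -0.0, 0.0]
ft_force: [0.3, 0.1, 0.0]
grip_width: 0.0451
```

Emit:
step_arm:
  targets:
    - {"dx":0,"dy":0,"dz":0,"rx":0,"ry":0,"rz":0}
    - {"dx":0,"dy":0,"dz":0,"rx":0,"ry":0,"rz":0}
    - {"dx":0,"dy":0,"dz":0,"rx":0,"ry":0,"rz":0}
    - {"dx":0,"dy":0,"dz":0,"rx":0,"ry":0,"rz":0}
    - {"dx":0,"dy":0,"dz":-0.003,"rx":0,"ry":0,"rz":0}

```text
time: 5.45
position: [0.4884, 0.3617, 0.04]
tool_rot: [0.996, 0.089, -0.001, 0.001]
ft_force: [-0.5, 0.1, -1.8]
grip_width: 0.0357
```

Emit:
step_arm:
  targets:
    - {"dx":0,"dy":0,"dz":-0.02,"rx":0,"ry":0,"rz":0}
    - {"dx":0,"dy":0,"dz":-0.06,"rx":0,"ry":0,"rz":0}
    - {"dx":0,"dy":0,"dz":-0.11,"rx":0,"ry":0,"rz":0}
    - {"dx":0,"dy":0,"dz":-0.16,"rx":0,"ry":0,"rz":0}
    - {"dx":0,"dy":0,"dz":-0.2,"rx":0,"ry":0,"rz":0}

```text
time: 6.08
position: [0.4886, 0.3619, 0.2419]
tool_rot: [0.996, 0.089, -0.0, 0.001]
ft_force: [0.6, 0.3, -1.5]
grip_width: 0.0358
```

Run:
```python
from h import *
c=viewer.camera("wrist"); cv2.imwrite("pics/w2.png",c["img"])
go(.45,.25,.36,10.8)
```

```text
t 6.12 p [0.4912 0.3634 0.2475] F [0.4 1.2 1.6] w 0.0357 head 10.27
dist mm 164.9 full shift mm [ -59.8  104.1 -113.1] rot deg [-0.08 -0.51 -0.53]
   [-12.   20.8 -22.6] [-0.02 -0.1  -0.11]
   [-23.9  41.6 -45.3] [-0.03 -0.2  -0.21]
   [-35.9  62.4 -67.9] [-0.05 -0.31 -0.32]
   [-47.8  83.3 -90.5] [-0.06 -0.41 -0.43]
   [ -59.8  104.1 -113.1] [-0.08 -0.51 -0.53]
```

View pics/w2.png

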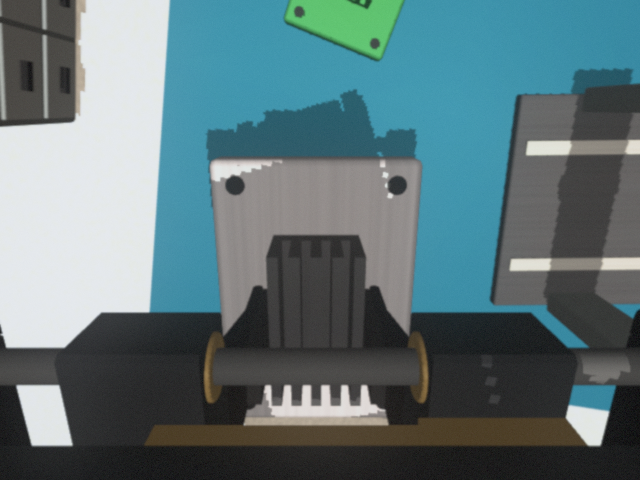

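The cover is held level: plate front edge at row 160, columns 210 to 421; fins between the pads; width 35.7 mm, matching 36. Now I carry it over the gantry.

Emit:
step_arm:
  targets:
    - {"dx":0,"dy":0.02,"dz":-0.04,"rx":0,"ry":0,"rz":0}
    - {"dx":0,"dy":0.05,"dz":-0.08,"rx":0,"ry":0,"rz":-0.2}
    - {"dx":0,"dy":0.095,"dz":-0.11,"rx":0,"ry":0,"rz":-0.4}
    - {"dx":0,"dy":0.145,"dz":-0.13,"rx":0,"ry":0,"rz":-0.6}
    - {"dx":0,"dy":0.2,"dz":-0.135,"rx":0,"ry":0,"rz":-0.6}

```text
time: 6.75
position: [0.526, 0.165, 0.3834]
tool_rot: [0.995, 0.095, 0.006, -0.001]
ft_force: [0.7, -0.7, -2.6]
grip_width: 0.0356
```

Run:
```python
from h import *
go(.558,-.045,.37,10.85)
```

```text
t 6.75 p [0.526  0.165  0.3834] F [ 0.7 -0.7 -2.6] w 0.0356 head 10.93
dist mm 212.8 full shift mm [ -8.5 212.2  13.1] rot deg [-0.06 -0.65  0.08]
   [-1.7 42.4  2.6] [-0.01 -0.13  0.02]
   [-3.4 84.9  5.2] [-0.02 -0.26  0.03]
   [ -5.1 127.3   7.9] [-0.03 -0.39  0.05]
   [ -6.8 169.8  10.5] [-0.04 -0.52  0.06]
   [ -8.5 212.2  13.1] [-0.06 -0.65  0.08]
```

Emit:
step_arm:
  targets:
    - {"dx":-0.002,"dy":0.05,"dz":0,"rx":0,"ry":-0.1,"rz":0}
    - {"dx":-0.004,"dy":0.105,"dz":0,"rx":0,"ry":-0.3,"rz":0}
    - {"dx":-0.006,"dy":0.155,"dz":0.005,"rx":0,"ry":-0.4,"rz":0}
    - {"dx":-0.008,"dy":0.195,"dz":0.01,"rx":0,"ry":-0.5,"rz":0}
    - {"dx":-0.0085,"dy":0.212,"dz":0.013,"rx":0,"ry":-0.6,"rz":0}

```text
time: 7.38
position: [0.5575, -0.0469, 0.3689]
tool_rot: [0.996, 0.094, -0.001, -0.001]
ft_force: [0.1, 0.7, -1.5]
grip_width: 0.0358
```

Run:
```python
from h import *
go(.558,-.045,.17,10.85)
```

```text
t 7.38 p [ 0.5575 -0.0469  0.3689] F [ 0.1  0.7 -1.5] w 0.0358 head 10.77
dist mm 198.9 full shift mm [  1.1  -1.5 198.9] rot deg [-0.09  0.07 -0.08]
   [ 0.2 -0.3 39.8] [-0.02  0.01 -0.02]
   [ 0.4 -0.6 79.5] [-0.04  0.03 -0.03]
   [  0.7  -0.9 119.3] [-0.05  0.04 -0.05]
   [  0.9  -1.2 159.1] [-0.07  0.06 -0.06]
   [  1.1  -1.5 198.9] [-0.09  0.07 -0.08]
```

Emit:
step_arm:
  targets:
    - {"dx":0,"dy":-0.001,"dz":0.04,"rx":0,"ry":0,"rz":0}
    - {"dx":0.001,"dy":-0.0015,"dz":0.095,"rx":0,"ry":0,"rz":0}
    - {"dx":0.001,"dy":-0.0015,"dz":0.15,"rx":0,"ry":0,"rz":0}
    - {"dx":0.001,"dy":-0.0015,"dz":0.19,"rx":0,"ry":0,"rz":0}
    - {"dx":0.001,"dy":-0.0015,"dz":0.2,"rx":0,"ry":0,"rz":0}

```text
time: 8.0
position: [0.5556, -0.0436, 0.166]
tool_rot: [0.996, 0.094, -0.004, -0.002]
ft_force: [1.1, -0.3, -1.7]
grip_width: 0.0358
```

Emit:
step_arm:
  targets:
    - {"dx":0,"dy":0,"dz":0.004,"rx":0,"ry":0,"rz":0}
    - {"dx":0,"dy":0,"dz":0.01,"rx":0,"ry":0,"rz":0}
    - {"dx":0,"dy":0,"dz":0.014,"rx":0,"ry":0,"rz":0}
    - {"dx":0,"dy":0,"dz":0.015,"rx":0,"ry":0,"rz":0}
    - {"dx":0,"dy":0,"dz":0.015,"rx":0,"ry":0,"rz":0}

```text
time: 8.62
position: [0.5557, -0.0437, 0.1514]
tool_rot: [0.996, 0.094, -0.004, -0.002]
ft_force: [0.3, -0.6, -1.6]
grip_width: 0.0361
```

Run:
```python
from h import *
c=viewer.camera("wrist"); cv2.imwrite("pics/w3.png",c["img"])
d=viewer.camera("scene"); cv2.imwrite("pics/s3.png",cv2.resize(d["img"][180:350,200:420],(792,612)) [:600])
go(.558,-.045,.09,10.85)
```

```text
t 8.72 p [ 0.5557 -0.0437  0.1514] F [ 0.5  0.4 -1.5] w 0.0357 head 10.81
dist mm 61.4 full shift mm [ 2.5  2.  61.3] rot deg [-0.28  0.39 -0.04]
   [ 0.5  0.4 12.3] [-0.06  0.08 -0.01]
   [ 1.   0.8 24.5] [-0.11  0.16 -0.02]
   [ 1.5  1.2 36.8] [-0.17  0.24 -0.03]
   [ 2.   1.6 49.1] [-0.22  0.32 -0.04]
   [ 2.5  2.  61.3] [-0.28  0.39 -0.04]
```

View pics/w3.png

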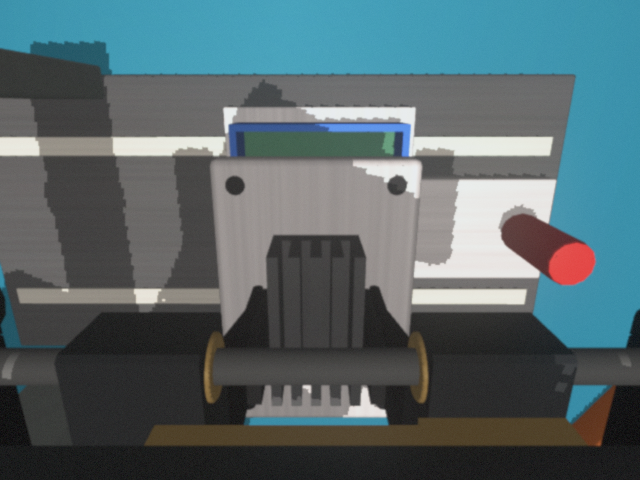

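View pics/s3.png

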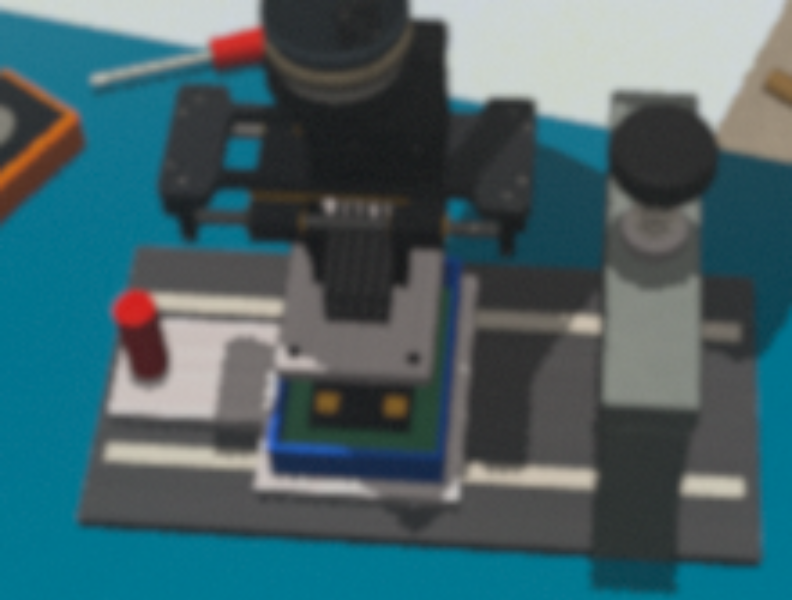

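The wrist view shows the far blue rim at row ~124, columns 229 to 410, and the cover's front edge at row ~158, columns 210 to 421. I cast both from the same picture and compare them in the tool's frame.

```bash
cat > cmp.py <<'E'
from h import *
c=viewer.camera("wrist"); o=telemetry.get_obs(); R=Ro.from_quat(o["tool_rot"]); p=o["position"]
hsv=cv2.cvtColor(c["img"],cv2.COLOR_BGR2HSV); H,S,V=[hsv[...,i].astype(int) for i in range(3)]
cv2.imwrite("pics/crop_%05d.png"%int(o["time"]*100),cv2.resize(c["img"][95:215,200:440],(800,400),interpolation=cv2.INTER_CUBIC))
blue=(H>108)&(H<128)&(S>140)&(V>60)
b=blue.copy(); b[:90]=0;b[160:]=0;b[:,:200]=0;b[:,440:]=0
top=[(u,np.where(b[:,u])[0].min(),) for u in range(245,400,5) if b[:,u].any()]
L=[(np.where(b[v])[0].min(),v) for v in range(128,150,3) if b[v].any()]; Rr=[(np.where(b[v])[0].max()+1,v) for v in range(128,150,3) if b[v].any()]
def tl(u,v,z): return R.inv().apply(ray(c,u,v,z)-p)*1000
print("tool z axis",R.as_matrix()[:,2].round(4))
print("rim outer far edge tool-x:",np.median([tl(u,v-.5,.056)[0] for u,v in top]).round(2), "row",np.median([v for u,v in top]))
print("rim outer left/right tool-y:",[tl(u-.5,v,.056)[1].round(1) for u,v in L],[tl(u-.5,v,.056)[1].round(1) for u,v in Rr])
# heading of far edge
t=np.array([tl(u,v-.5,.056)[:2] for u,v in top]); print("edge tilt deg",np.degrees(np.polyfit(t[:,1],t[:,0],1)[0]).round(2))
E
python3 cmp.py
```

```text
tool z axis [-0.0077  0.0034 -1.    ]
rim outer far edge tool-x: 75.07 row 124.0
rim outer left/right tool-y: [np.float64(-48.1), np.float64(-48.2), np.float64(-48.3), np.float64(-47.8), np.float64(-47.9), np.float64(-48.0), np.float64(-48.1), np.float64(-48.2)] [np.float64(51.3), np.float64(51.4), np.float64(51.5), np.float64(50.5), np.float64(51.7), np.float64(51.8), np.float64(51.4), np.float64(51.5)]
edge tilt deg -0.0
```

```bash
ls pics
```

```text
crop1.png
crop_00877.png
s3.png
scene0.png
top0.png
w1.png
w2.png
w3.png
wrist0.png
```

View pics/crop_00877.png

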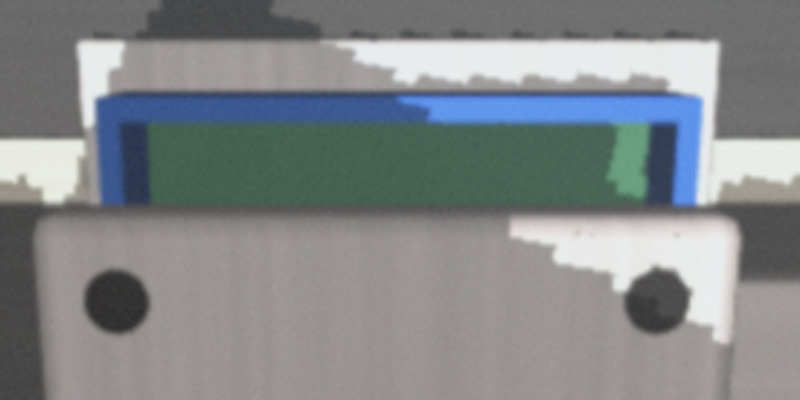

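Run:
```python
from h import *
c=viewer.camera("wrist"); o=telemetry.get_obs(); R=Ro.from_quat(o["tool_rot"]); p=o["position"]
def tz(u,v,d): # intersect with tool-plane z=d
    r=R.inv().apply(c["R"].T@np.linalg.inv(c["K"])@np.array([u,v,1.])); s=R.inv().apply(-c["R"].T@c["t"]-p)
    return (s+r*(d-s[2])/r[2])*1000
for d in (.0224,.0234,.0244):
    print(d,"front L",tz(210.5,159,d).round(1),"front R",tz(421,159,d).round(1),"hole L",tz(235,185,d).round(1),"hole R",tz(397.5,185,d).round(1), "fin top front", tz(272,237,d-.028).round(1),tz(362,237,d-.028).round(1))
W=cloud(c); Q=R.inv().apply(W[170:225,240:260].reshape(-1,3)-p); print("plate depth tool z",np.median(Q[:,2]), Q[:,2].std())
for v in (170,200,225): print(v,np.median(R.inv().apply(W[v,225:260]-p)[:,2]))
g=c["img"][:,300:330].mean((1,2)); print(g[150:170].round(0))
```

```text
0.0224 front L [ 64.1 -41.5  22.4] front R [64.1 41.4 22.4] hole L [ 53.8 -32.5  22.4] hole R [53.8 32.7 22.4] fin top front [ 40.6 -15.2  -5.6] [40.6 15.9 -5.6]
0.0234 front L [ 64.  -41.8  23.4] front R [64.  41.6 23.4] hole L [ 53.6 -32.7  23.4] hole R [53.6 32.9 23.4] fin top front [ 40.3 -15.3  -4.6] [40.3 16.  -4.6]
0.0244 front L [ 63.9 -42.   24.4] front R [63.8 41.9 24.4] hole L [ 53.4 -32.9  24.4] hole R [53.4 33.1 24.4] fin top front [ 40.  -15.4  -3.6] [40.  16.2 -3.6]
plate depth tool z 0.024843929730893652 0.005061208473499932
170 0.02488473657650153
200 0.02469936069946379
225 0.024758139563237892
[ 83.  83.  83.  83.  83.  83.  84.  86.  93. 105. 118. 128. 134. 138.
 142. 145. 148. 149. 150. 150.]
```

Relative to the TCP, the cover is offset about +0.7 mm in tool x and ~0 in y. The housing centre comes to about (0.559,-0.0446), and the top-camera difference agrees within 1 mm. Next I level the tool and descend to just above the rim.

Run:
```python
from h import *
go(.559,-.0446,.104,10.85)
```

```text
t 8.82 p [ 0.5556 -0.0436  0.1512] F [ 0.8 -0.3 -2.5] w 0.036 head 10.81
dist mm 47.3 full shift mm [ 3.5  1.8 47.2] rot deg [-0.28  0.41 -0.05]
   [0.7 0.4 9.4] [-0.06  0.08 -0.01]
   [ 1.4  0.7 18.9] [-0.11  0.16 -0.02]
   [ 2.1  1.1 28.3] [-0.17  0.25 -0.03]
   [ 2.8  1.5 37.7] [-0.23  0.33 -0.04]
   [ 3.5  1.8 47.2] [-0.28  0.41 -0.05]
```

Emit:
step_arm:
  targets:
    - {"dx":0.001,"dy":0.0005,"dz":0.012,"rx":-0.1,"ry":0.1,"rz":0}
    - {"dx":0.002,"dy":0.001,"dz":0.026,"rx":-0.2,"ry":0.3,"rz":0}
    - {"dx":0.0035,"dy":0.0018,"dz":0.04,"rx":-0.3,"ry":0.4,"rz":0}
    - {"dx":0.0035,"dy":0.0018,"dz":0.047,"rx":-0.3,"ry":0.4,"rz":0}
    - {"dx":0.0035,"dy":0.0018,"dz":0.047,"rx":-0.3,"ry":0.4,"rz":0}

```text
time: 9.45
position: [0.5585, -0.0444, 0.1032]
tool_rot: [0.996, 0.094, -0.001, -0.0]
ft_force: [0.4, 0.2, -1.4]
grip_width: 0.036
```

```bash
python3 cmp.py
python3 - <<'E'
from h import *
c=viewer.camera("wrist"); cv2.imwrite("pics/w4.png",c["img"])
d=viewer.camera("scene"); cv2.imwrite("pics/s4.png",cv2.resize(d["img"][200:340,240:370],(557,600),interpolation=2))
go(.559,-.0446,.09,10.85)
E
```

```text
tool z axis [-8.e-04 -2.e-04 -1.e+00]
rim outer far edge tool-x: 71.47 row 135.0
rim outer left/right tool-y: [np.float64(-2.2), np.float64(-49.9), np.float64(-50.0), np.float64(-50.1), np.float64(-49.8), np.float64(-49.9)] [np.float64(4.4), np.float64(49.9), np.float64(50.0), np.float64(49.7), np.float64(49.8), np.float64(49.9)]
edge tilt deg 0.22
t 9.6 p [ 0.5593 -0.0447  0.1045] F [-0.1 -1.  -2.8] w 0.0359 head 10.81
dist mm 14.5 full shift mm [-0.3 -0.2 14.5] rot deg [ 0.04 -0.04 -0.04]
   [-0.1 -0.   2.9] [ 0.01 -0.01 -0.01]
   [-0.1 -0.1  5.8] [ 0.02 -0.01 -0.02]
   [-0.2 -0.1  8.7] [ 0.02 -0.02 -0.03]
   [-0.3 -0.1 11.6] [ 0.03 -0.03 -0.03]
   [-0.3 -0.2 14.5] [ 0.04 -0.04 -0.04]
```

View pics/w4.png

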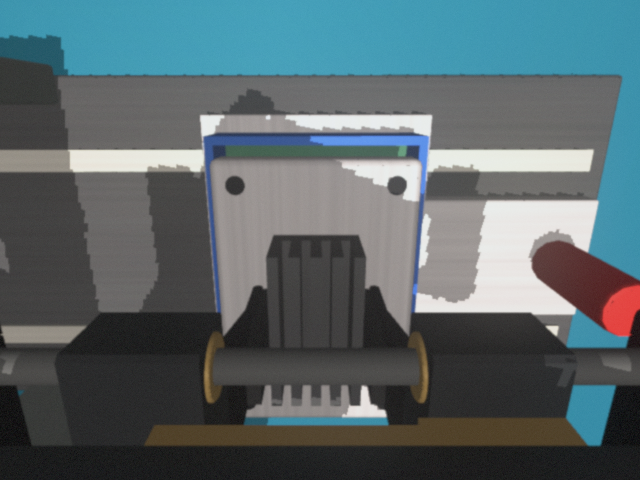

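View pics/s4.png

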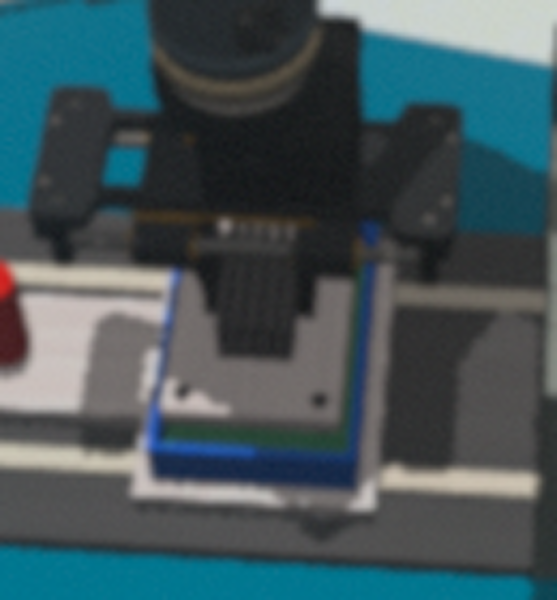

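Centred: the rim spans ±49.9 in tool y, and its far edge is at 71.5 against 71.7 wanted. Lowering slowly.

Emit:
step_arm:
  targets:
    - {"dx":0,"dy":0,"dz":0.003,"rx":0,"ry":0,"rz":0}
    - {"dx":0,"dy":0,"dz":0.006,"rx":0,"ry":0,"rz":0}
    - {"dx":0,"dy":0,"dz":0.009,"rx":0,"ry":0,"rz":0}
    - {"dx":0,"dy":0,"dz":0.012,"rx":0,"ry":0,"rz":0}
    - {"dx":0,"dy":0,"dz":0.013,"rx":0,"ry":0,"rz":0}

```text
time: 10.22
position: [0.5592, -0.0447, 0.0912]
tool_rot: [0.996, 0.094, 0.0, 0.0]
ft_force: [-0.2, 0.2, -0.6]
grip_width: 0.0356
```

Emit:
step_arm:
  targets:
    - {"dx":0,"dy":0,"dz":0.0005,"rx":0,"ry":0,"rz":0}
    - {"dx":0,"dy":0,"dz":0.0007,"rx":0,"ry":0,"rz":0}
    - {"dx":0,"dy":0,"dz":0.001,"rx":0,"ry":0,"rz":0}
    - {"dx":0,"dy":0,"dz":0.001,"rx":0,"ry":0,"rz":0}
    - {"dx":0,"dy":0,"dz":0.001,"rx":0,"ry":0,"rz":0}

```text
time: 10.85
position: [0.5592, -0.0447, 0.0902]
tool_rot: [0.996, 0.094, 0.0, 0.0]
ft_force: [-0.4, -0.0, -2.2]
grip_width: 0.0357
```

Run:
```python
from h import *
go(.559,-.0446,.0884,10.85)
c=viewer.camera("wrist"); cv2.imwrite("pics/w5.png",c["img"])
```

```text
t 10.85 p [ 0.5592 -0.0447  0.0902] F [-0.4 -0.  -2.2] w 0.0357 head 10.81
dist mm 1.8 full shift mm [-0.2 -0.1  1.8] rot deg [ 0.03 -0.01 -0.04]
   [-0.  -0.   0.4] [ 0.01 -0.   -0.01]
   [-0.1 -0.   0.7] [ 0.01 -0.01 -0.02]
   [-0.1 -0.1  1.1] [ 0.02 -0.01 -0.02]
   [-0.2 -0.1  1.5] [ 0.02 -0.01 -0.03]
   [-0.2 -0.1  1.8] [ 0.03 -0.01 -0.04]
```

View pics/w5.png

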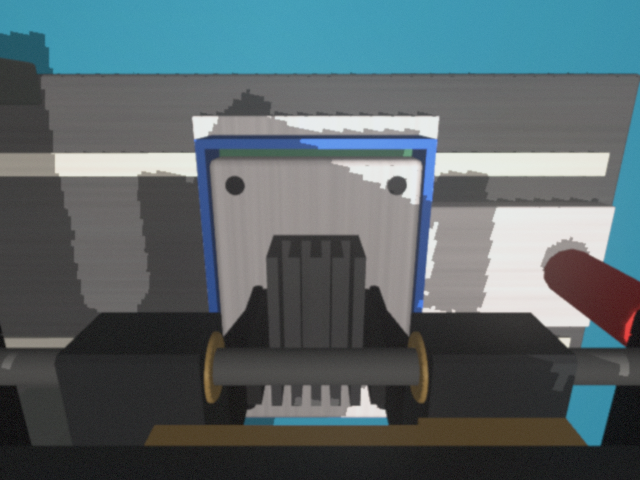

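The cover is inside the mouth with even gaps (left 217/211, right 424/419), Fz −2 N, so it is still hanging. 1.3 mm more, then release gently.

Emit:
step_arm:
  targets:
    - {"dx":0,"dy":0,"dz":0.0004,"rx":0,"ry":0,"rz":0}
    - {"dx":0,"dy":0,"dz":0.0008,"rx":0,"ry":0,"rz":0}
    - {"dx":0,"dy":0,"dz":0.0012,"rx":0,"ry":0,"rz":0}
    - {"dx":0,"dy":0,"dz":0.0013,"rx":0,"ry":0,"rz":0}
    - {"dx":0,"dy":0,"dz":0.0013,"rx":0,"ry":0,"rz":0}

```text
time: 11.52
position: [0.5592, -0.0446, 0.0889]
tool_rot: [0.996, 0.094, 0.0, 0.0]
ft_force: [-1.2, -0.5, -2.5]
grip_width: 0.0356
```

Emit:
step_arm:
  targets:
    - {"dx":0,"dy":0,"dz":0,"rx":0,"ry":0,"rz":0}
    - {"dx":0,"dy":0,"dz":0,"rx":0,"ry":0,"rz":0}
    - {"dx":0,"dy":0,"dz":0,"rx":0,"ry":0,"rz":0}
    - {"dx":0,"dy":0,"dz":0,"rx":0,"ry":0,"rz":0}
    - {"dx":0,"dy":0,"dz":0,"rx":0,"ry":0,"rz":0}
  gripper: 1

```text
time: 12.15
position: [0.5592, -0.0447, 0.0889]
tool_rot: [0.996, 0.094, 0.0, 0.0]
ft_force: [-0.2, -0.1, 0.4]
grip_width: 0.078
```

Run:
```python
from h import *
go(.559,-.0446,.20,10.85)
c=viewer.camera("wrist"); cv2.imwrite("pics/w6.png",c["img"])
```

```text
t 12.15 p [ 0.5592 -0.0447  0.0889] F [-0.2 -0.1  0.4] w 0.078 head 10.81
dist mm 111.1 full shift mm [  -0.2   -0.  -111.1] rot deg [ 0.03 -0.02 -0.04]
   [ -0.   -0.  -22.2] [ 0.01 -0.   -0.01]
   [ -0.1  -0.  -44.4] [ 0.01 -0.01 -0.02]
   [ -0.1  -0.  -66.6] [ 0.02 -0.01 -0.02]
   [ -0.1  -0.  -88.8] [ 0.02 -0.01 -0.03]
   [  -0.2   -0.  -111.1] [ 0.03 -0.02 -0.04]
```

View pics/w6.png

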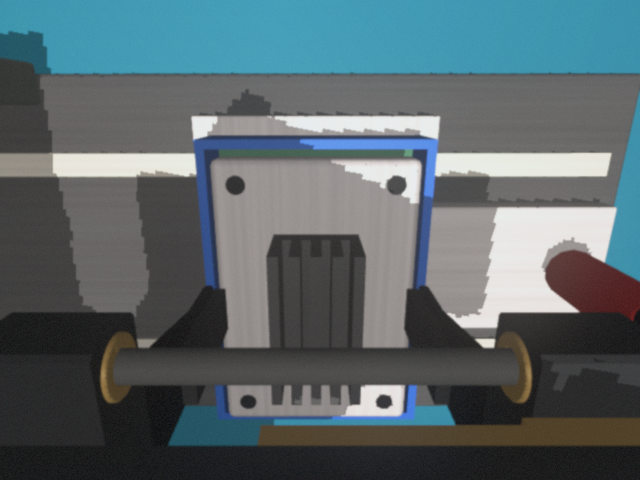

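Released: the cover lies in the mouth with its four corners visible and did not shift. I rise and turn the jaws along the press's x for the knob.

Emit:
step_arm:
  targets:
    - {"dx":0,"dy":0,"dz":-0.005,"rx":0,"ry":0,"rz":0}
    - {"dx":0,"dy":0,"dz":-0.02,"rx":0,"ry":0,"rz":0}
    - {"dx":0,"dy":0,"dz":-0.05,"rx":0,"ry":0,"rz":0}
    - {"dx":0,"dy":0,"dz":-0.085,"rx":0,"ry":0,"rz":0}
    - {"dx":0,"dy":0,"dz":-0.11,"rx":0,"ry":0,"rz":0}

```text
time: 12.82
position: [0.5598, -0.0447, 0.2017]
tool_rot: [0.996, 0.094, 0.002, 0.001]
ft_force: [0.1, 0.5, 1.1]
grip_width: 0.0873
```

Run:
```python
from h import *
print(telemetry.get_obs()["q"].round(2))
go(.583,-.177,.20,10.85)
c=viewer.camera("wrist"); cv2.imwrite("pics/w7.png",c["img"])
W=cloud(c);ok=c["depth"]>0
hsv=cv2.cvtColor(c["img"],cv2.COLOR_BGR2HSV); H,S,V=[hsv[...,i].astype(int) for i in range(3)]
red=ok&((H<10)|(H>170))&(S>140)&(W[...,2]>.082)
cs,_=cv2.findContours(red.astype(np.uint8),0,2)
for cnt in cs:
    if cv2.contourArea(cnt)>50:
        pts=np.array([ray(c,*p[0],.089)[:2] for p in cnt],np.float32); print("knob",cv2.minEnclosingCircle(pts))
```

```text
[-0.28  0.49  1.64 -0.    1.01  1.1 ]
t 12.82 p [ 0.5598 -0.0447  0.2017] F [0.1 0.5 1.1] w 0.0873 head 10.81
dist mm 134.3 full shift mm [ -2.1 134.3   1.9] rot deg [ 0.11 -0.17 -0.04]
   [-0.4 26.9  0.4] [ 0.02 -0.03 -0.01]
   [-0.8 53.7  0.8] [ 0.04 -0.07 -0.01]
   [-1.2 80.6  1.1] [ 0.06 -0.1  -0.02]
   [ -1.6 107.4   1.5] [ 0.08 -0.14 -0.03]
   [ -2.1 134.3   1.9] [ 0.11 -0.17 -0.04]
knob ((0.5848878026008606, -0.17531359195709229), 0.01220205519348383)
```

View pics/w7.png

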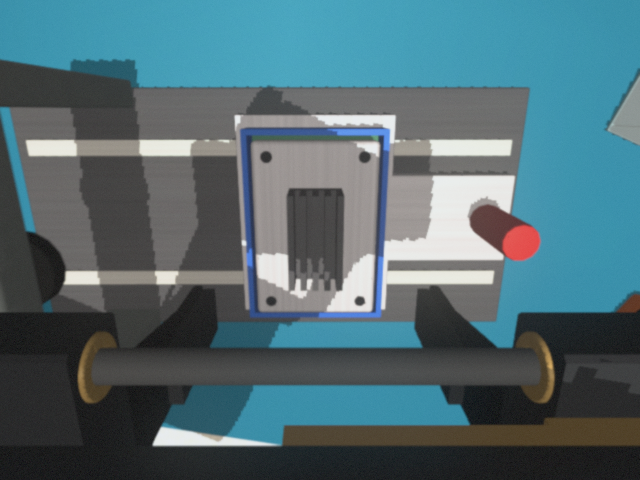

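The cover lies squarely in the housing (columns 247 to 385), and the knob is at (0.584,-0.176). I turn the tool by +90° about its z, which puts the camera side away from the gantry, while moving over the knob.

Emit:
step_arm:
  targets:
    - {"dx":0,"dy":0.015,"dz":0,"rx":0,"ry":0,"rz":9}
    - {"dx":0,"dy":0.04,"dz":0,"rx":0,"ry":0,"rz":18}
    - {"dx":-0.001,"dy":0.07,"dz":0,"rx":0,"ry":0,"rz":27}
    - {"dx":-0.001,"dy":0.1,"dz":0,"rx":0,"ry":0,"rz":36}
    - {"dx":-0.001,"dy":0.133,"dz":0.002,"rx":0,"ry":0,"rz":45}

```text
time: 13.5
position: [0.5857, -0.1767, 0.2038]
tool_rot: [0.955, -0.296, 0.005, 0.0]
ft_force: [-0.0, 0.6, -0.9]
grip_width: 0.0872
```

Emit:
step_arm:
  targets:
    - {"dx":0,"dy":0,"dz":0,"rx":0,"ry":0,"rz":9}
    - {"dx":0,"dy":0,"dz":0,"rx":0,"ry":0,"rz":18}
    - {"dx":0,"dy":0,"dz":0,"rx":0,"ry":0,"rz":27}
    - {"dx":0,"dy":0,"dz":0,"rx":0,"ry":0,"rz":36}
    - {"dx":0,"dy":0,"dz":0,"rx":0,"ry":0,"rz":45}

```text
time: 14.12
position: [0.5856, -0.1766, 0.2042]
tool_rot: [0.767, -0.641, 0.005, -0.002]
ft_force: [0.0, -0.5, 0.6]
grip_width: 0.0862
```

Run:
```python
from h import *
print(telemetry.get_obs()["q"].round(2))
c=viewer.camera("wrist"); cv2.imwrite("pics/w8.png",c["img"])
W=cloud(c);ok=c["depth"]>0
hsv=cv2.cvtColor(c["img"],cv2.COLOR_BGR2HSV); H,S,V=[hsv[...,i].astype(int) for i in range(3)]
red=ok&((H<10)|(H>170))&(S>140)&(W[...,2]>.082)&(W[...,2]<.1)
cs,_=cv2.findContours(red.astype(np.uint8),0,2)
for cnt in cs:
    if cv2.contourArea(cnt)>50:
        pts=np.array([ray(c,*p[0],.089)[:2] for p in cnt],np.float32); print("knob",cv2.minEnclosingCircle(pts))
go(.584,-.176,.078,-79.15)
```

```text
[-0.48  0.55  1.51  0.    1.07  2.49]
knob ((0.5849088430404663, -0.17843936383724213), 0.011602876707911491)
t 14.18 p [ 0.5856 -0.1766  0.2042] F [ 1.  -0.5 -0.2] w 0.087 head -79.95
dist mm 126.2 full shift mm [ -1.5   2.6 126.2] rot deg [-0.52 -0.28 -0.8 ]
   [-0.3  0.5 25.2] [-0.1  -0.06 -0.16]
   [-0.6  1.  50.5] [-0.21 -0.11 -0.32]
   [-0.9  1.6 75.7] [-0.31 -0.17 -0.48]
   [ -1.2   2.1 101. ] [-0.42 -0.22 -0.64]
   [ -1.5   2.6 126.2] [-0.52 -0.28 -0.8 ]
```

View pics/w8.png

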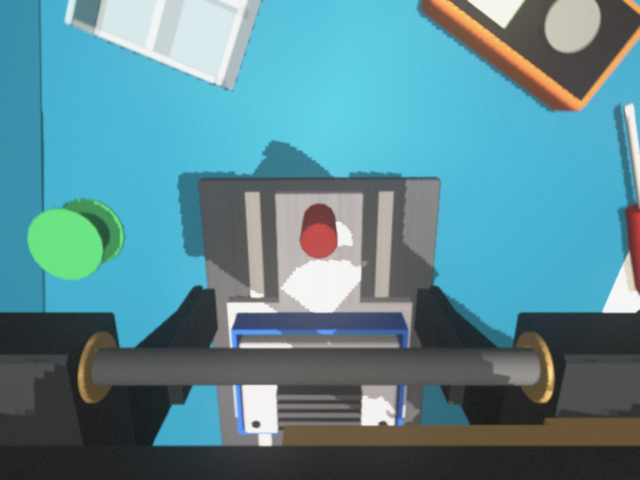

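Emit:
step_arm:
  targets:
    - {"dx":0,"dy":0.001,"dz":0.02,"rx":-0.2,"ry":-0.1,"rz":-0.3}
    - {"dx":-0.0005,"dy":0.002,"dz":0.055,"rx":-0.4,"ry":-0.2,"rz":-0.6}
    - {"dx":-0.0005,"dy":0.002,"dz":0.09,"rx":-0.5,"ry":-0.3,"rz":-0.8}
    - {"dx":-0.0005,"dy":0.002,"dz":0.12,"rx":-0.5,"ry":-0.3,"rz":-0.8}
    - {"dx":-0.0005,"dy":0.002,"dz":0.129,"rx":-0.5,"ry":-0.3,"rz":-0.8}

```text
time: 14.8
position: [0.5836, -0.1763, 0.0735]
tool_rot: [0.771, -0.636, -0.002, 0.0]
ft_force: [0.7, -0.3, 0.0]
grip_width: 0.0869
```

Emit:
step_arm:
  targets:
    - {"dx":0,"dy":0,"dz":0,"rx":0,"ry":0,"rz":0}
    - {"dx":0,"dy":0,"dz":0,"rx":0,"ry":0,"rz":0}
    - {"dx":0,"dy":0,"dz":0,"rx":0,"ry":0,"rz":0}
    - {"dx":0,"dy":0,"dz":0,"rx":0,"ry":0,"rz":0}
    - {"dx":0,"dy":0,"dz":0,"rx":0,"ry":0,"rz":0}
  gripper: 0
  force: 20

```text
time: 15.42
position: [0.5838, -0.1764, 0.074]
tool_rot: [0.771, -0.636, -0.001, 0.0]
ft_force: [-0.2, 0.3, -0.4]
grip_width: 0.0452
```

Emit:
step_arm:
  targets:
    - {"dx":0,"dy":0,"dz":0,"rx":0,"ry":0,"rz":0}
    - {"dx":0,"dy":0,"dz":0,"rx":0,"ry":0,"rz":0}
    - {"dx":0,"dy":0,"dz":0,"rx":0,"ry":0,"rz":0}
    - {"dx":0,"dy":0,"dz":0,"rx":0,"ry":0,"rz":0}
    - {"dx":0,"dy":0,"dz":0,"rx":0,"ry":0,"rz":0}

```text
time: 16.05
position: [0.5847, -0.1763, 0.0741]
tool_rot: [0.771, -0.637, -0.001, -0.0]
ft_force: [4.7, 2.0, -1.8]
grip_width: 0.0255
```

Run:
```python
from h import *
print(telemetry.get_obs()["q"].round(2))
o=telemetry.get_obs();p=o["position"]
py=np.array([-.1882,.9821]); s=(.0245,)
O=np.array([.5446,.0249]); print("press coords knob", (p[:2]-O)@np.array([.9821,.1882]), (p[:2]-O)@py)
go(*(p[:2]+py*.16),.075,-79.15)
```

```text
[-0.48  0.73  1.59  0.    0.82  2.47]
press coords knob 0.0014625386841758475 -0.20516561466247188
t 16.05 p [ 0.5847 -0.1763  0.0741] F [ 4.7  2.  -1.8] w 0.0255 head -79.06
dist mm 160.0 full shift mm [-160.    -0.2   -0.7] rot deg [0.01 0.1  0.09]
   [-32.   -0.   -0.1] [0.   0.02 0.02]
   [-64.   -0.1  -0.3] [0.   0.04 0.03]
   [-96.   -0.1  -0.4] [0.01 0.06 0.05]
   [-128.    -0.2   -0.5] [0.01 0.08 0.07]
   [-160.    -0.2   -0.7] [0.01 0.1  0.09]
```

Emit:
step_arm:
  targets:
    - {"dx":-0.004,"dy":0,"dz":0,"rx":0,"ry":0,"rz":0}
    - {"dx":-0.014,"dy":0,"dz":0,"rx":0,"ry":0,"rz":0}
    - {"dx":-0.03,"dy":0,"dz":0,"rx":0,"ry":0,"rz":0}
    - {"dx":-0.046,"dy":0,"dz":0,"rx":0,"ry":0,"rz":0}
    - {"dx":-0.062,"dy":0,"dz":0,"rx":0,"ry":0,"rz":0}

```text
time: 16.68
position: [0.5729, -0.1147, 0.0741]
tool_rot: [0.771, -0.636, -0.0, -0.0]
ft_force: [3.6, -3.6, -4.8]
grip_width: 0.0253
```

Emit:
step_arm:
  targets:
    - {"dx":-0.016,"dy":0,"dz":0,"rx":0,"ry":0,"rz":0}
    - {"dx":-0.032,"dy":0,"dz":0,"rx":0,"ry":0,"rz":0}
    - {"dx":-0.048,"dy":0,"dz":0,"rx":0,"ry":0,"rz":0}
    - {"dx":-0.064,"dy":0,"dz":0,"rx":0,"ry":0,"rz":0}
    - {"dx":-0.076,"dy":0,"dz":0,"rx":0,"ry":0,"rz":0}

```text
time: 17.3
position: [0.5583, -0.0388, 0.0741]
tool_rot: [0.772, -0.636, -0.0, -0.001]
ft_force: [4.3, -3.9, -6.5]
grip_width: 0.0258
```

Run:
```python
from h import *
o=telemetry.get_obs();p=o["position"]; print(o["q"].round(2))
py=np.array([-.1882,.9821]); O=np.array([.5446,.0249]); y=(p[:2]-O)@py; print("press coords knob", (p[:2]-O)@np.array([.9821,.1882]), y)
go(*(p[:2]+py*(-.045-y)),.074,-79.15)
```

```text
[-0.27  0.69  1.73  0.    0.73  2.68]
press coords knob 0.0015016982300230638 -0.0651298538601857
t 17.3 p [ 0.5583 -0.0388  0.0741] F [ 4.3 -3.9 -6.5] w 0.0258 head -79.02
dist mm 20.1 full shift mm [-20.1  -0.    0.1] rot deg [-0.03  0.06  0.13]
   [-4. -0.  0.] [-0.01  0.01  0.03]
   [-8.1 -0.   0. ] [-0.01  0.03  0.05]
   [-12.1  -0.    0.1] [-0.02  0.04  0.08]
   [-16.1  -0.    0.1] [-0.02  0.05  0.11]
   [-20.1  -0.    0.1] [-0.03  0.06  0.13]
```

Emit:
step_arm:
  targets:
    - {"dx":-0.007,"dy":0,"dz":0,"rx":0,"ry":0,"rz":0}
    - {"dx":-0.013,"dy":0,"dz":0,"rx":0,"ry":0,"rz":0}
    - {"dx":-0.016,"dy":0,"dz":0,"rx":0,"ry":0,"rz":0}
    - {"dx":-0.018,"dy":0,"dz":0,"rx":0,"ry":0,"rz":0}
    - {"dx":-0.019,"dy":0,"dz":0,"rx":0,"ry":0,"rz":0}

```text
time: 17.92
position: [0.5548, -0.0203, 0.0741]
tool_rot: [0.771, -0.636, -0.0, -0.001]
ft_force: [4.1, -2.2, -5.4]
grip_width: 0.0249
```

Emit:
step_arm:
  targets:
    - {"dx":-0.0005,"dy":0,"dz":0,"rx":0,"ry":0,"rz":0}
    - {"dx":-0.001,"dy":0,"dz":0,"rx":0,"ry":0,"rz":0}
    - {"dx":-0.0015,"dy":0,"dz":0,"rx":0,"ry":0,"rz":0}
    - {"dx":-0.002,"dy":0,"dz":0,"rx":0,"ry":0,"rz":0}
    - {"dx":-0.002,"dy":0,"dz":0,"rx":0,"ry":0,"rz":0}

```text
time: 18.55
position: [0.5544, -0.0183, 0.0741]
tool_rot: [0.771, -0.636, -0.0, -0.001]
ft_force: [4.7, -2.0, -4.7]
grip_width: 0.0258
```

Emit:
step_arm:
  targets:
    - {"dx":-0.0005,"dy":0,"dz":0,"rx":0,"ry":0,"rz":0}
    - {"dx":-0.001,"dy":0,"dz":0,"rx":0,"ry":0,"rz":0}
    - {"dx":-0.0015,"dy":0,"dz":0,"rx":0,"ry":0,"rz":0}
    - {"dx":-0.002,"dy":0,"dz":0,"rx":0,"ry":0,"rz":0}
    - {"dx":-0.0025,"dy":0,"dz":0,"rx":0,"ry":0,"rz":0}

```text
time: 19.18
position: [0.5544, -0.018, 0.0741]
tool_rot: [0.772, -0.636, 0.001, 0.001]
ft_force: [3.7, -11.3, -6.2]
grip_width: 0.0257
```

Emit:
step_arm:
  targets:
    - {"dx":-0.0005,"dy":0,"dz":0,"rx":0,"ry":0,"rz":0}
    - {"dx":-0.001,"dy":0,"dz":0,"rx":0,"ry":0,"rz":0}
    - {"dx":-0.0015,"dy":0,"dz":0,"rx":0,"ry":0,"rz":0}
    - {"dx":-0.0015,"dy":0,"dz":0,"rx":0,"ry":0,"rz":0}
    - {"dx":-0.0015,"dy":0,"dz":0,"rx":0,"ry":0,"rz":0}

```text
time: 19.8
position: [0.5543, -0.018, 0.0741]
tool_rot: [0.772, -0.635, 0.002, 0.001]
ft_force: [3.4, -8.1, -6.1]
grip_width: 0.0251
```

The carriage is at its stop (force up to 11 N, knob at press y = −0.044). I open the jaws, rise and go over the plunger, turning −45° to keep joint 6 in range.

Emit:
step_arm:
  targets:
    - {"dx":0.001,"dy":0,"dz":0,"rx":0,"ry":0,"rz":0}
    - {"dx":0.001,"dy":0,"dz":0,"rx":0,"ry":0,"rz":0}
    - {"dx":0.001,"dy":0,"dz":0,"rx":0,"ry":0,"rz":0}
    - {"dx":0.001,"dy":0,"dz":0,"rx":0,"ry":0,"rz":0}
    - {"dx":0.001,"dy":0,"dz":0,"rx":0,"ry":0,"rz":0}
  gripper: 0.8

```text
time: 20.42
position: [0.5544, -0.0188, 0.0741]
tool_rot: [0.772, -0.635, 0.002, 0.001]
ft_force: [-0.1, -0.2, -0.8]
grip_width: 0.0656
```

Emit:
step_arm:
  targets:
    - {"dx":0,"dy":0,"dz":-0.01,"rx":0,"ry":0,"rz":0}
    - {"dx":0,"dy":0,"dz":-0.05,"rx":0,"ry":0,"rz":0}
    - {"dx":0,"dy":0,"dz":-0.105,"rx":0,"ry":0,"rz":0}
    - {"dx":0,"dy":0,"dz":-0.165,"rx":0,"ry":0,"rz":-5}
    - {"dx":0,"dy":0,"dz":-0.225,"rx":0,"ry":0,"rz":-14}

```text
time: 21.05
position: [0.5536, -0.0176, 0.3018]
tool_rot: [0.845, -0.534, 0.002, 0.001]
ft_force: [0.9, -0.2, 0.1]
grip_width: 0.0696
```

Run:
```python
from h import *
c=viewer.camera("top"); cv2.imwrite("pics/t9.png",cv2.resize(c["img"][140:300,220:420],(800,600)))
c=viewer.camera("scene"); cv2.imwrite("pics/s9.png",cv2.resize(c["img"][180:350,200:430],(800,590)))
go(.528,.1135,.31,-34)
```

```text
t 21.15 p [ 0.5581 -0.0185  0.3075] F [ 0.5 -0.1  0.3] w 0.0696 head -64.78
dist mm 135.4 full shift mm [-132.2  -29.1   -4.1] rot deg [ -0.47  -1.04 -30.77]
   [-26.4  -5.8  -0.8] [-0.09 -0.21 -6.15]
   [-52.9 -11.6  -1.7] [ -0.19  -0.42 -12.31]
   [-79.3 -17.4  -2.5] [ -0.28  -0.62 -18.46]
   [-105.7  -23.2   -3.3] [ -0.38  -0.83 -24.62]
   [-132.2  -29.1   -4.1] [ -0.47  -1.04 -30.77]
```

View pics/s9.png

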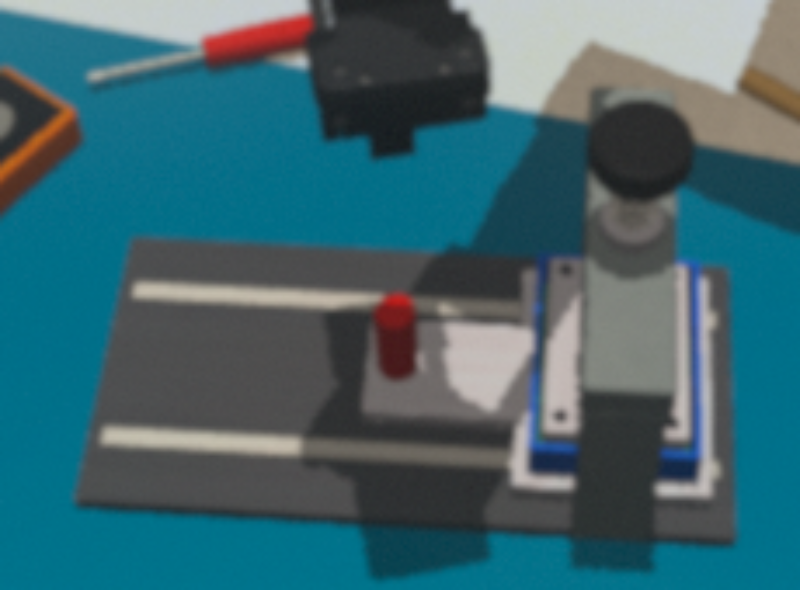

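The carriage is home under the gantry, with the cover still lying loosely (plate standing above the rim) and the knob at (395,335) in the crop. I go over the plunger head with the fingers shut.

Emit:
step_arm:
  targets:
    - {"dx":-0.015,"dy":-0.004,"dz":-0.015,"rx":0,"ry":-0.2,"rz":-5}
    - {"dx":-0.045,"dy":-0.01,"dz":-0.025,"rx":-0.1,"ry":-0.4,"rz":-12}
    - {"dx":-0.08,"dy":-0.018,"dz":-0.025,"rx":-0.3,"ry":-0.6,"rz":-18}
    - {"dx":-0.115,"dy":-0.025,"dz":-0.025,"rx":-0.4,"ry":-0.8,"rz":-25}
    - {"dx":-0.132,"dy":-0.029,"dz":-0.02,"rx":-0.5,"ry":-1,"rz":-31}
  gripper: 0

```text
time: 21.78
position: [0.5266, 0.1151, 0.326]
tool_rot: [0.958, -0.288, -0.0, 0.0]
ft_force: [0.2, 0.2, -0.6]
grip_width: 0.0275
```

Run:
```python
from h import *
c=viewer.camera("wrist"); cv2.imwrite("pics/w10.png",c["img"])
W=cloud(c); ok=c["depth"]>0
hsv=cv2.cvtColor(c["img"],cv2.COLOR_BGR2HSV); V=hsv[...,2]
m=(ok&(abs(W[...,2]-.262)<.01)&(np.hypot(W[...,0]-.528,W[...,1]-.113)<.05)).astype(np.uint8)
print(m.sum())
if m.sum()>50:
    cs,_=cv2.findContours(m,0,2); cnt=max(cs,key=cv2.contourArea); pts=np.array([ray(c,*p[0],.262)[:2] for p in cnt],np.float32); print(cv2.minEnclosingCircle(pts))
go(.528,.1135,.285,-34)
```

```text
7628
((0.5310098528862, 0.11230908334255219), 0.02787068858742714)
t 21.82 p [0.5258 0.1165 0.325 ] F [-1.5  0.9 -0.2] w 0.0235 head -33.34
dist mm 40.2 full shift mm [ 3.7  1.3 40. ] rot deg [0.03 0.16 0.66]
   [0.7 0.3 8. ] [0.01 0.03 0.13]
   [ 1.5  0.5 16. ] [0.01 0.06 0.26]
   [ 2.2  0.8 24. ] [0.02 0.1  0.39]
   [ 2.9  1.  32. ] [0.02 0.13 0.53]
   [ 3.7  1.3 40. ] [0.03 0.16 0.66]
```

View pics/w10.png

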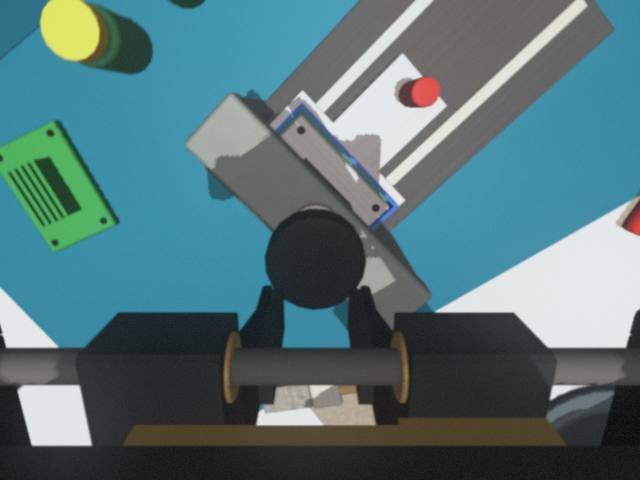

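Emit:
step_arm:
  targets:
    - {"dx":0.002,"dy":0.001,"dz":0.008,"rx":0,"ry":0,"rz":0}
    - {"dx":0.004,"dy":0.0016,"dz":0.018,"rx":0,"ry":0.1,"rz":0}
    - {"dx":0.005,"dy":0.0016,"dz":0.028,"rx":0,"ry":0.2,"rz":0}
    - {"dx":0.005,"dy":0.0016,"dz":0.036,"rx":0,"ry":0.2,"rz":0}
    - {"dx":0.005,"dy":0.0016,"dz":0.038,"rx":0,"ry":0.2,"rz":0}

```text
time: 22.45
position: [0.5286, 0.1121, 0.2861]
tool_rot: [0.958, -0.287, -0.001, 0.001]
ft_force: [0.0, -0.2, 0.6]
grip_width: 0.0007
```

Run:
```python
from h import *
go(.529,.1125,.240,-33.3)
```

```text
t 22.45 p [0.5286 0.1121 0.2861] F [ 0.  -0.2  0.6] w 0.0007 head -33.39
dist mm 46.1 full shift mm [ 0.1 -0.6 46.1] rot deg [ 0.08  0.04 -0.09]
   [ 0.  -0.1  9.2] [ 0.02  0.01 -0.02]
   [ 0.1 -0.2 18.4] [ 0.03  0.02 -0.04]
   [ 0.1 -0.4 27.7] [ 0.05  0.02 -0.05]
   [ 0.1 -0.5 36.9] [ 0.06  0.03 -0.07]
   [ 0.1 -0.6 46.1] [ 0.08  0.04 -0.09]
```

Pressing down slowly.

Emit:
step_arm:
  targets:
    - {"dx":0,"dy":0,"dz":0.005,"rx":0,"ry":0,"rz":0}
    - {"dx":0,"dy":0,"dz":0.01,"rx":0,"ry":0,"rz":0}
    - {"dx":0,"dy":0,"dz":0.016,"rx":0,"ry":0,"rz":0}
    - {"dx":0,"dy":0,"dz":0.022,"rx":0,"ry":0,"rz":0}
    - {"dx":0,"dy":0,"dz":0.027,"rx":0,"ry":0,"rz":0}

```text
time: 23.08
position: [0.5291, 0.112, 0.2592]
tool_rot: [0.958, -0.287, 0.0, 0.0]
ft_force: [0.5, -0.0, 5.0]
grip_width: 0.0004
```

Emit:
step_arm:
  targets:
    - {"dx":0,"dy":0,"dz":0.004,"rx":0,"ry":0,"rz":0}
    - {"dx":0,"dy":0,"dz":0.008,"rx":0,"ry":0,"rz":0}
    - {"dx":0,"dy":0,"dz":0.012,"rx":0,"ry":0,"rz":0}
    - {"dx":0,"dy":0,"dz":0.016,"rx":0,"ry":0,"rz":0}
    - {"dx":0,"dy":0,"dz":0.02,"rx":0,"ry":0,"rz":0}

```text
time: 23.7
position: [0.5292, 0.1121, 0.2405]
tool_rot: [0.958, -0.287, 0.001, 0.0]
ft_force: [-2.4, 0.6, 13.6]
grip_width: 0.0004
```

Emit:
step_arm:
  targets:
    - {"dx":0,"dy":0,"dz":0.001,"rx":0,"ry":0,"rz":0}
    - {"dx":0,"dy":0,"dz":0.002,"rx":0,"ry":0,"rz":0}
    - {"dx":0,"dy":0,"dz":0.003,"rx":0,"ry":0,"rz":0}
    - {"dx":0,"dy":0,"dz":0.004,"rx":0,"ry":0,"rz":0}
    - {"dx":0,"dy":0,"dz":0.0045,"rx":0,"ry":0,"rz":0}

```text
time: 24.32
position: [0.5292, 0.1121, 0.2374]
tool_rot: [0.958, -0.287, 0.001, 0.0]
ft_force: [-2.0, -0.7, 12.3]
grip_width: 0.0006
```

Emit:
step_arm:
  targets:
    - {"dx":0,"dy":0,"dz":0.0003,"rx":0,"ry":0,"rz":0}
    - {"dx":0,"dy":0,"dz":0.0006,"rx":0,"ry":0,"rz":0}
    - {"dx":0,"dy":0,"dz":0.001,"rx":0,"ry":0,"rz":0}
    - {"dx":0,"dy":0,"dz":0.0013,"rx":0,"ry":0,"rz":0}
    - {"dx":0,"dy":0,"dz":0.0015,"rx":0,"ry":0,"rz":0}

```text
time: 24.95
position: [0.5292, 0.1121, 0.2374]
tool_rot: [0.958, -0.287, 0.001, 0.0]
ft_force: [-3.3, -0.5, 14.2]
grip_width: 0.0004
```

Emit:
step_arm:
  targets:
    - {"dx":0,"dy":0,"dz":0.001,"rx":0,"ry":0,"rz":0}
    - {"dx":0,"dy":0,"dz":0.002,"rx":0,"ry":0,"rz":0}
    - {"dx":0,"dy":0,"dz":0.003,"rx":0,"ry":0,"rz":0}
    - {"dx":0,"dy":0,"dz":0.004,"rx":0,"ry":0,"rz":0}
    - {"dx":0,"dy":0,"dz":0.004,"rx":0,"ry":0,"rz":0}

```text
time: 25.58
position: [0.5292, 0.1121, 0.2367]
tool_rot: [0.958, -0.287, 0.002, 0.0]
ft_force: [-6.2, 0.0, 23.3]
grip_width: 0.0005
```

Run:
```python
from h import *
o=telemetry.get_obs(); print(o["position"],o["ft_force"],o["joint_torque"])
c=viewer.camera("scene"); cv2.imwrite("pics/s11.png",cv2.resize(c["img"][180:350,300:450],(529,600)))
W=cloud(c); hsv=cv2.cvtColor(c["img"],cv2.COLOR_BGR2HSV); V=hsv[...,2]
m=(c["depth"]>0)&(np.hypot(W[...,0]-.529,W[...,1]-.112)<.032)&(W[...,2]>.2)&(W[...,2]<.23)
print(np.median(W[m][:,2]) if m.any() else None, m.sum())
```

```text
[0.52921321 0.11206805 0.23674309] [-6.20917628e+00  6.73079893e-03  2.33208493e+01] [-2.17805011e-01 -2.54574931e+01 -1.30587682e+01  2.01868038e-01
 -1.95101604e+00 -9.20854742e-03]
0.21628099961872532 517
```

View pics/s11.png

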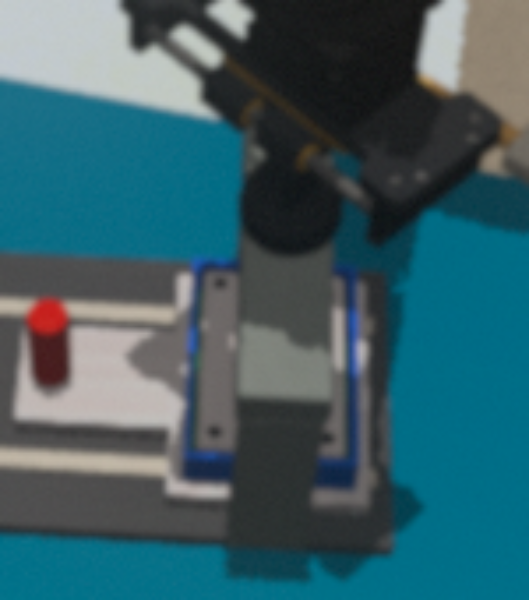

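The head's top is at about 216 (217 at the stop), 23 N, and the cover looks flush. One slightly firmer push confirms the stop.

Emit:
step_arm:
  targets:
    - {"dx":0,"dy":0,"dz":0.003,"rx":0,"ry":0,"rz":0}
    - {"dx":0,"dy":0,"dz":0.004,"rx":0,"ry":0,"rz":0}
    - {"dx":0,"dy":0,"dz":0.005,"rx":0,"ry":0,"rz":0}
    - {"dx":0,"dy":0,"dz":0.005,"rx":0,"ry":0,"rz":0}
    - {"dx":0,"dy":0,"dz":0.005,"rx":0,"ry":0,"rz":0}

```text
time: 26.25
position: [0.5292, 0.1121, 0.2366]
tool_rot: [0.958, -0.287, 0.004, 0.0]
ft_force: [-9.1, -1.5, 33.0]
grip_width: 0.0005
```

Hard stop confirmed: 0.1 mm of travel for 10 N more. I rise slowly and let the plunger spring back.

Emit:
step_arm:
  targets:
    - {"dx":0,"dy":0,"dz":-0.005,"rx":0,"ry":0,"rz":0}
    - {"dx":0,"dy":0,"dz":-0.014,"rx":0,"ry":0,"rz":0}
    - {"dx":0,"dy":0,"dz":-0.024,"rx":0,"ry":0,"rz":0}
    - {"dx":0,"dy":0,"dz":-0.034,"rx":0,"ry":0,"rz":0}
    - {"dx":0,"dy":0,"dz":-0.044,"rx":0,"ry":0,"rz":0}

```text
time: 26.88
position: [0.529, 0.1121, 0.2809]
tool_rot: [0.958, -0.287, 0.004, 0.0]
ft_force: [1.2, -0.8, 1.7]
grip_width: 0.0006
```

Emit:
step_arm:
  targets:
    - {"dx":0,"dy":0,"dz":-0.012,"rx":0,"ry":0,"rz":0}
    - {"dx":0,"dy":0,"dz":-0.024,"rx":0,"ry":0,"rz":0}
    - {"dx":0,"dy":0,"dz":-0.036,"rx":0,"ry":0,"rz":0}
    - {"dx":0,"dy":0,"dz":-0.044,"rx":0,"ry":0,"rz":0}
    - {"dx":0,"dy":0,"dz":-0.046,"rx":0,"ry":0,"rz":0}

```text
time: 27.5
position: [0.5289, 0.1123, 0.3275]
tool_rot: [0.958, -0.286, 0.004, 0.0]
ft_force: [-0.0, 0.4, 1.5]
grip_width: 0.0006
```

Run:
```python
from h import *
c=viewer.camera("wrist"); cv2.imwrite("pics/w12.png",c["img"])
W=cloud(c); ok=c["depth"]>0
m=ok&(np.hypot(W[...,0]-.529,W[...,1]-.112)<.025)&(W[...,2]>.15)&(W[...,2]<.28); print("head z",np.median(W[m][:,2]))
go(.5544,-.0185,.32,-79.15)
```

```text
head z 0.2606943856106102
t 27.55 p [0.5288 0.1122 0.3273] F [0.1 0.9 0. ] w 0.0004 head -33.3
dist mm 133.4 full shift mm [93.1 95.2  7.9] rot deg [-0.29 -0.37 45.85]
   [18.6 19.   1.6] [-0.06 -0.07  9.17]
   [37.3 38.1  3.1] [-0.12 -0.15 18.34]
   [55.9 57.1  4.7] [-0.17 -0.22 27.51]
   [74.5 76.2  6.3] [-0.23 -0.3  36.68]
   [93.1 95.2  7.9] [-0.29 -0.37 45.85]
```

View pics/w12.png

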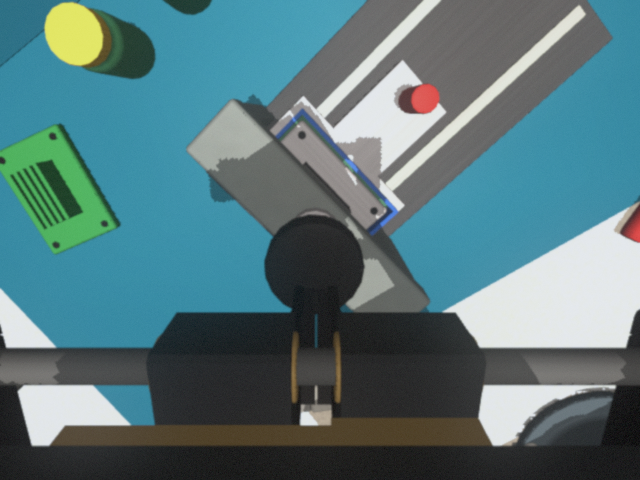

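The plunger is back up (head at 261). Back over the knob, which I left at (0.5544,-0.018).

Emit:
step_arm:
  targets:
    - {"dx":0.014,"dy":0.014,"dz":0,"rx":0,"ry":0,"rz":9}
    - {"dx":0.035,"dy":0.036,"dz":0,"rx":0,"ry":0,"rz":18}
    - {"dx":0.058,"dy":0.06,"dz":0.002,"rx":0,"ry":-0.1,"rz":27}
    - {"dx":0.08,"dy":0.082,"dz":0.006,"rx":-0.1,"ry":-0.2,"rz":36.5}
    - {"dx":0.093,"dy":0.095,"dz":0.008,"rx":-0.3,"ry":-0.4,"rz":45.8}
  gripper: 0.8

```text
time: 28.18
position: [0.5543, -0.0197, 0.3191]
tool_rot: [0.769, -0.639, -0.001, 0.0]
ft_force: [-0.5, -0.2, 0.7]
grip_width: 0.0428
```

Run:
```python
from h import *
print(telemetry.get_obs()["q"].round(2))
go(.5544,-.0182,.075,-79.15)
```

```text
[-0.24  0.35  1.51  0.    1.28  2.72]
t 28.18 p [ 0.5543 -0.0197  0.3191] F [-0.5 -0.2  0.7] w 0.0428 head -79.48
dist mm 244.1 full shift mm [ -1.2  -0.8 244.1] rot deg [ 0.11  0.05 -0.33]
   [-0.2 -0.2 48.8] [ 0.02  0.01 -0.07]
   [-0.5 -0.3 97.6] [ 0.04  0.02 -0.13]
   [ -0.7  -0.5 146.5] [ 0.06  0.03 -0.2 ]
   [ -1.   -0.7 195.3] [ 0.08  0.04 -0.27]
   [ -1.2  -0.8 244.1] [ 0.11  0.05 -0.33]
```

Emit:
step_arm:
  targets:
    - {"dx":0,"dy":0,"dz":0.025,"rx":0,"ry":0,"rz":0}
    - {"dx":0,"dy":0,"dz":0.065,"rx":0,"ry":0,"rz":-0.3}
    - {"dx":-0.001,"dy":-0.001,"dz":0.105,"rx":0,"ry":0,"rz":-0.3}
    - {"dx":-0.001,"dy":-0.001,"dz":0.14,"rx":0,"ry":0,"rz":-0.3}
    - {"dx":-0.001,"dy":-0.001,"dz":0.16,"rx":0,"ry":0,"rz":-0.3}

```text
time: 28.8
position: [0.5534, -0.0181, 0.1566]
tool_rot: [0.771, -0.637, -0.003, 0.001]
ft_force: [0.6, -0.3, -0.1]
grip_width: 0.0697
```

Run:
```python
from h import *
c=viewer.camera("wrist"); cv2.imwrite("pics/w13.png",c["img"])
go(.5544,-.0182,.075,-79.15)
```

```text
t 28.85 p [ 0.5522 -0.0179  0.1548] F [ 0.1 -0.1 -1.7] w 0.0694 head -79.19
dist mm 79.8 full shift mm [ 1.  -2.8 79.8] rot deg [ 0.51  0.24 -0.04]
   [ 0.2 -0.6 16. ] [ 0.1   0.05 -0.01]
   [ 0.4 -1.1 31.9] [ 0.21  0.09 -0.02]
   [ 0.6 -1.7 47.9] [ 0.31  0.14 -0.03]
   [ 0.8 -2.3 63.8] [ 0.41  0.19 -0.03]
   [ 1.  -2.8 79.8] [ 0.51  0.24 -0.04]
```

View pics/w13.png

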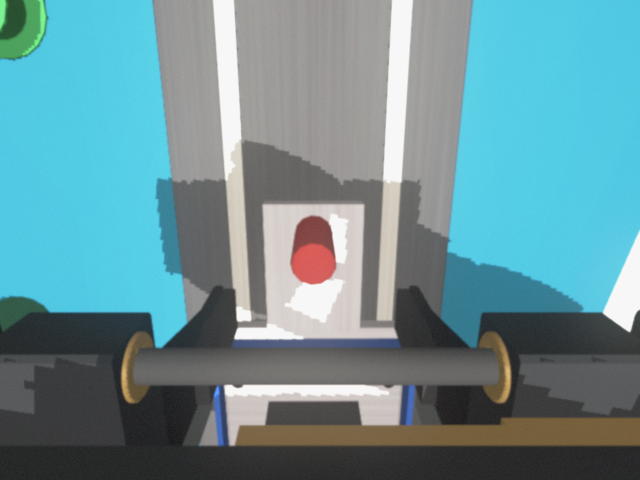

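The knob is at column 314, between the fingers (238 to 397, middle 317), which fits the small sideways correction. I descend, grip and draw it out.

Emit:
step_arm:
  targets:
    - {"dx":0,"dy":-0.001,"dz":0.015,"rx":0.2,"ry":0,"rz":0}
    - {"dx":0.001,"dy":-0.002,"dz":0.04,"rx":0.4,"ry":0.1,"rz":0}
    - {"dx":0.001,"dy":-0.0028,"dz":0.065,"rx":0.5,"ry":0.2,"rz":0}
    - {"dx":0.001,"dy":-0.0028,"dz":0.08,"rx":0.5,"ry":0.2,"rz":0}
    - {"dx":0.001,"dy":-0.0028,"dz":0.08,"rx":0.5,"ry":0.2,"rz":0}

```text
time: 29.48
position: [0.5538, -0.018, 0.074]
tool_rot: [0.771, -0.637, -0.001, 0.0]
ft_force: [0.4, -0.1, 0.6]
grip_width: 0.0696
```

Emit:
step_arm:
  targets:
    - {"dx":0,"dy":0,"dz":0,"rx":0,"ry":0,"rz":0}
    - {"dx":0,"dy":0,"dz":0,"rx":0,"ry":0,"rz":0}
    - {"dx":0,"dy":0,"dz":0,"rx":0,"ry":0,"rz":0}
    - {"dx":0,"dy":0,"dz":0,"rx":0,"ry":0,"rz":0}
    - {"dx":0,"dy":0,"dz":0,"rx":0,"ry":0,"rz":0}
  gripper: 0
  force: 20

```text
time: 30.1
position: [0.5538, -0.018, 0.0741]
tool_rot: [0.771, -0.637, -0.001, 0.0]
ft_force: [0.4, 0.3, -0.4]
grip_width: 0.0277
```

Emit:
step_arm:
  targets:
    - {"dx":0,"dy":0,"dz":0,"rx":0,"ry":0,"rz":0}
    - {"dx":0,"dy":0,"dz":0,"rx":0,"ry":0,"rz":0}
    - {"dx":0,"dy":0,"dz":0,"rx":0,"ry":0,"rz":0}
    - {"dx":0,"dy":0,"dz":0,"rx":0,"ry":0,"rz":0}
    - {"dx":0,"dy":0,"dz":0,"rx":0,"ry":0,"rz":0}

```text
time: 30.72
position: [0.5544, -0.018, 0.0742]
tool_rot: [0.771, -0.637, -0.001, -0.0]
ft_force: [4.2, 2.0, -2.5]
grip_width: 0.0251
```

Run:
```python
from h import *
p=telemetry.get_obs()["position"]; q=p[:2]+.18*np.array([.1882,-.9821]); print(q)
go(*q,p[2],-79.15)
```

```text
[ 0.58823167 -0.19478224]
t 30.73 p [ 0.5544 -0.018   0.0742] F [ 4.2  2.  -2.5] w 0.0251 head -79.2
dist mm 180.0 full shift mm [180.   -0.2  -0.2] rot deg [ 0.05  0.07 -0.05]
   [36. -0. -0.] [ 0.01  0.01 -0.01]
   [72.  -0.1 -0.1] [ 0.02  0.03 -0.02]
   [ 1.08e+02 -1.00e-01 -1.00e-01] [ 0.03  0.04 -0.03]
   [ 1.44e+02 -1.00e-01 -2.00e-01] [ 0.04  0.06 -0.04]
   [180.   -0.2  -0.2] [ 0.05  0.07 -0.05]
```

Emit:
step_arm:
  targets:
    - {"dx":0.005,"dy":0,"dz":0,"rx":0,"ry":0,"rz":0}
    - {"dx":0.02,"dy":0,"dz":0,"rx":0,"ry":0,"rz":0}
    - {"dx":0.04,"dy":0,"dz":0,"rx":0,"ry":0,"rz":0}
    - {"dx":0.06,"dy":0,"dz":0,"rx":0,"ry":0,"rz":0}
    - {"dx":0.08,"dy":0,"dz":0,"rx":0,"ry":0,"rz":0}

```text
time: 31.35
position: [0.5693, -0.0961, 0.0742]
tool_rot: [0.77, -0.638, -0.001, -0.001]
ft_force: [3.9, 4.1, -0.1]
grip_width: 0.0252
```

Emit:
step_arm:
  targets:
    - {"dx":0.02,"dy":0,"dz":0,"rx":0,"ry":0,"rz":0}
    - {"dx":0.04,"dy":0,"dz":0,"rx":0,"ry":0,"rz":0}
    - {"dx":0.06,"dy":0,"dz":0,"rx":0,"ry":0,"rz":0}
    - {"dx":0.078,"dy":0,"dz":0,"rx":0,"ry":0,"rz":0}
    - {"dx":0.09,"dy":0,"dz":0,"rx":0,"ry":0,"rz":0}

```text
time: 31.98
position: [0.5862, -0.1845, 0.0742]
tool_rot: [0.77, -0.638, -0.002, -0.001]
ft_force: [3.6, 4.8, 2.1]
grip_width: 0.0257
```

Run:
```python
from h import *
go(.5882,-.1948,.074,-79.15)
```

```text
t 31.98 p [ 0.5862 -0.1845  0.0742] F [3.6 4.8 2.1] w 0.0257 head -79.28
dist mm 10.5 full shift mm [10.5 -0.   0.1] rot deg [ 0.03  0.25 -0.13]
   [ 2.1 -0.   0. ] [ 0.01  0.05 -0.03]
   [ 4.2 -0.   0. ] [ 0.01  0.1  -0.05]
   [ 6.3 -0.   0.1] [ 0.02  0.15 -0.08]
   [ 8.4 -0.   0.1] [ 0.02  0.2  -0.1 ]
   [10.5 -0.   0.1] [ 0.03  0.25 -0.13]
```

Emit:
step_arm:
  targets:
    - {"dx":0.004,"dy":0,"dz":0,"rx":0,"ry":0,"rz":0}
    - {"dx":0.007,"dy":0,"dz":0,"rx":0,"ry":0,"rz":0}
    - {"dx":0.009,"dy":0,"dz":0,"rx":0,"ry":0,"rz":0}
    - {"dx":0.01,"dy":0,"dz":0,"rx":0,"ry":0,"rz":0}
    - {"dx":0.0105,"dy":0,"dz":0,"rx":0,"ry":0,"rz":0}

```text
time: 32.6
position: [0.5882, -0.1946, 0.0742]
tool_rot: [0.77, -0.638, -0.002, -0.001]
ft_force: [4.0, 3.7, 1.0]
grip_width: 0.0251
```

Emit:
step_arm:
  targets:
    - {"dx":0.0005,"dy":0,"dz":0,"rx":0,"ry":0,"rz":0}
    - {"dx":0.001,"dy":0,"dz":0,"rx":0,"ry":0,"rz":0}
    - {"dx":0.0015,"dy":0,"dz":0,"rx":0,"ry":0,"rz":0}
    - {"dx":0.002,"dy":0,"dz":0,"rx":0,"ry":0,"rz":0}
    - {"dx":0.003,"dy":0,"dz":0,"rx":0,"ry":0,"rz":0}

```text
time: 33.22
position: [0.5882, -0.195, 0.0741]
tool_rot: [0.77, -0.638, -0.004, -0.002]
ft_force: [4.2, 11.0, 3.7]
grip_width: 0.0254
```

Emit:
step_arm:
  targets:
    - {"dx":0.0005,"dy":0,"dz":0,"rx":0,"ry":0,"rz":0}
    - {"dx":0.001,"dy":0,"dz":0,"rx":0,"ry":0,"rz":0}
    - {"dx":0.0015,"dy":0,"dz":0,"rx":0,"ry":0,"rz":0}
    - {"dx":0.002,"dy":0,"dz":0,"rx":0,"ry":0,"rz":0}
    - {"dx":0.002,"dy":0,"dz":0,"rx":0,"ry":0,"rz":0}

```text
time: 33.85
position: [0.5882, -0.195, 0.0741]
tool_rot: [0.77, -0.638, -0.005, -0.003]
ft_force: [4.1, 7.9, 2.9]
grip_width: 0.0255
```

The outer stop is reached: 180 mm of travel, force up to 11 N. Release and rise straight up.

Emit:
step_arm:
  targets:
    - {"dx":0,"dy":0,"dz":0,"rx":0,"ry":0,"rz":0}
    - {"dx":0,"dy":0,"dz":0,"rx":0,"ry":0,"rz":0}
    - {"dx":0,"dy":0,"dz":0,"rx":0,"ry":0,"rz":0}
    - {"dx":0,"dy":0,"dz":0,"rx":0,"ry":0,"rz":0}
    - {"dx":0,"dy":0,"dz":0,"rx":0,"ry":0,"rz":0}
  gripper: 1

```text
time: 34.48
position: [0.5881, -0.1952, 0.0741]
tool_rot: [0.77, -0.638, -0.005, -0.003]
ft_force: [-0.1, 1.0, -0.0]
grip_width: 0.0673
```

Emit:
step_arm:
  targets:
    - {"dx":0,"dy":0,"dz":-0.01,"rx":0,"ry":0,"rz":0}
    - {"dx":0,"dy":0,"dz":-0.045,"rx":0,"ry":0,"rz":0}
    - {"dx":0,"dy":0,"dz":-0.09,"rx":0,"ry":0,"rz":0}
    - {"dx":0,"dy":0,"dz":-0.14,"rx":0,"ry":0,"rz":0}
    - {"dx":0,"dy":0,"dz":-0.19,"rx":0,"ry":0,"rz":0}

```text
time: 35.1
position: [0.5886, -0.1974, 0.2664]
tool_rot: [0.77, -0.638, -0.005, -0.003]
ft_force: [0.8, 0.6, -0.2]
grip_width: 0.0871
```

Run:
```python
from h import *
go(.38,-.33,.36,-79.15)
```

```text
t 35.1 p [ 0.5886 -0.1974  0.2664] F [ 0.8  0.6 -0.2] w 0.0871 head -79.35
dist mm 264.3 full shift mm [ 90.7 229.7 -94.4] rot deg [ 0.08  0.69 -0.2 ]
   [ 18.1  45.9 -18.9] [ 0.02  0.14 -0.04]
   [ 36.3  91.9 -37.7] [ 0.03  0.27 -0.08]
   [ 54.4 137.8 -56.6] [ 0.05  0.41 -0.12]
   [ 72.5 183.8 -75.5] [ 0.07  0.55 -0.16]
   [ 90.7 229.7 -94.4] [ 0.08  0.69 -0.2 ]
```

Clearing the arm from the view for a final check.

Emit:
step_arm:
  targets:
    - {"dx":0.015,"dy":0.03,"dz":-0.02,"rx":0,"ry":0,"rz":0}
    - {"dx":0.033,"dy":0.08,"dz":-0.04,"rx":0,"ry":0,"rz":0}
    - {"dx":0.052,"dy":0.13,"dz":-0.06,"rx":0,"ry":0,"rz":0}
    - {"dx":0.072,"dy":0.18,"dz":-0.08,"rx":0,"ry":0,"rz":0}
    - {"dx":0.085,"dy":0.215,"dz":-0.09,"rx":0,"ry":0,"rz":0}

```text
time: 35.72
position: [0.3917, -0.3228, 0.3578]
tool_rot: [0.769, -0.639, -0.004, -0.003]
ft_force: [0.7, -0.2, -0.1]
grip_width: 0.0872
```

```bash
cat > fin.py <<'E'
from h import *
O=np.array([.5446,.0249]); px=np.array([.9821,.1882]); py=np.array([-.1882,.9821])
for n in ("top","scene"):
    c=viewer.camera(n); W=cloud(c); ok=c["depth"]>0; cv2.imwrite(f"pics/{n}_f.png",c["img"])
    D=W[...,:2]-O; X=D@px; Y=D@py; Z=W[...,2]
    hsv=cv2.cvtColor(c["img"],cv2.COLOR_BGR2HSV); H,S,V=[hsv[...,i].astype(int) for i in range(3)]
    blue=ok&(H>105)&(H<128)&(S>120)&(abs(Z-.056)<.01)&(abs(X)<.1)&(abs(Y+.09)<.08)
    vv,uu=np.where(blue); pts=np.array([ray(c,u,v,.056)[:2] for u,v in zip(uu,vv)],np.float32)
    r=cv2.minAreaRect(pts); q=np.array(r[0])-O; print(n,"house press xy",(q@px).round(4),(q@py).round(4),r[1],"z",np.median(Z[blue]).round(4))
    pl=ok&(S<70)&(abs(X)<.055)&(abs(Y+.09)<.036)&~((abs(X)<.036)&(abs(Y+.09)<.022))&(Z>.03)&(Z<.085)
    print("   plate z",np.percentile(Z[pl],[10,50,90]).round(4),pl.sum())
    for sx in(-1,1): print("   plate z half",sx,np.median(Z[pl&(X*sx>.036)]).round(4))
    for sy in(-1,1): print("   plate z yhalf",sy,np.median(Z[pl&((Y+.09)*sy>.024)]).round(4))
    k=ok&((H<10)|(H>170))&(S>120)&(abs(Z-.089)<.008)&(np.hypot(X,Y+.22)<.05)
    print("   knob press",np.median(X[k]).round(4),np.median(Y[k]).round(4))
    h=ok&(abs(X)<.025)&(abs(Y-.09)<.025)&(Z>.2); print("   head z",np.median(Z[h]).round(4) if h.any() else None)
    cv2.imwrite(f"pics/{n}_fc.png",cv2.resize(c["img"][(160 if n=="top" else 190):(280 if n=="top" else 350),(230 if n=="top" else 210):(410 if n=="top" else 430)],(800,560),interpolation=2))
E
python3 fin.py
```

```text
top house press xy 0.0002 -0.09 (0.14114342629909515, 0.1013631820678711) z 0.0549
   plate z [0.0508 0.0553 0.06  ] 633
   plate z half -1 0.0553
   plate z half 1 0.0554
   plate z yhalf -1 0.0553
   plate z yhalf 1 0.0552
   knob press -0.0003 -0.2236
   head z 0.2623
scene house press xy 0.0063 -0.0896 (0.14897127449512482, 0.10207805037498474) z 0.0546
   plate z [0.053  0.0551 0.0573] 793
   plate z half -1 0.055
   plate z half 1 0.0554
   plate z yhalf -1 0.0553
   plate z yhalf 1 0.055
   knob press 0.0048 -0.2238
   head z 0.2617
```

View pics/top_f.png

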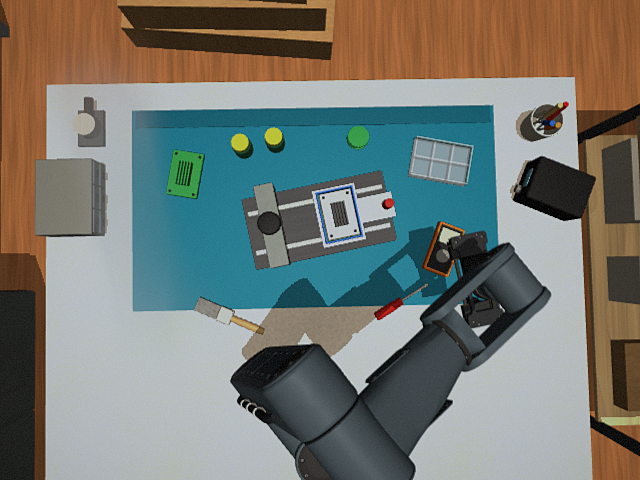

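View pics/scene_fc.png

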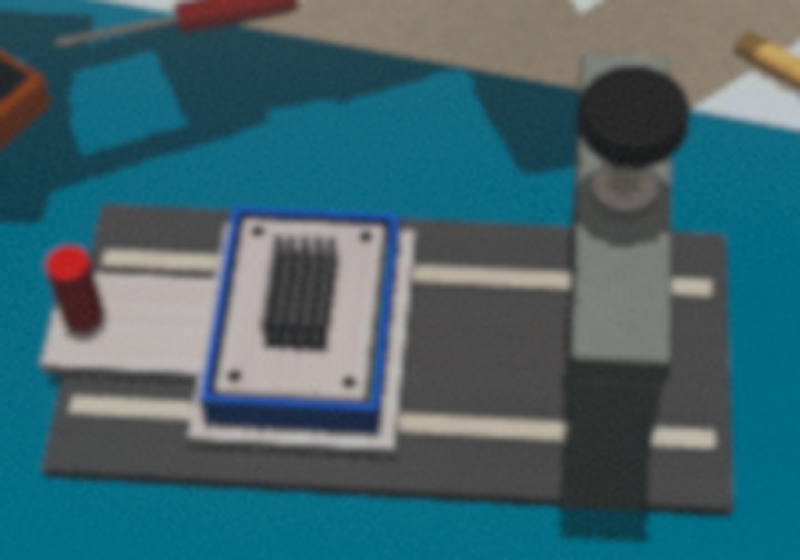

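The cover is flush: plate at z 55.3 against the rim at 54.9, level on all sides. The housing is at press y = −0.090, so fully out. The plunger is up at 262, the bystanders are where they were, and the arm is at z 0.36, clear of everything. Handing in.

```bash
python3 -c "
from rig import robot,telemetry
print(telemetry.get_obs()['joint_velocities'].round(3)); print(robot.hand_in())"
```

```text
[ 0.057  0.031  0.005  0.052 -0.017  0.037]
the job is handed in; nothing more can be done
None
```

The cover is pressed home in the housing, the carriage is back at its loading place, and the job is handed in at about 36 s of robot time.

- **Placing:** I laid the silver finned cover in the housing without pushing it down. The carriage was about 20 mm in from fully out when found, and I placed the cover there.
- **Pressing:** I gripped the knob and slid the carriage in to its stop. I then pressed the plunger head until it no longer moved and let it spring back. The head's top read about 216 mm against 217 mm at the stop, with 33 N at the end.
- **Drawing out:** I drew the carriage out to its outer stop, 180 mm of travel, then moved the arm clear.

**Last checks:**
- The cover plate is level and flush with the rim (55.3 against 54.9 mm in the top view, 55.1 against 54.6 mm in the scene view).
- The housing is at press y = −90 mm, so fully out.
- The plunger head is back up at 262 mm.
- The bystanders look unmoved in the top view; I checked them by eye, not by measuring.

**Disagreements:**
- The scene camera put the housing about 6 mm off in x compared with the top camera. It showed a similar offset from the start.
- The knob read 1 to 1.5 mm short of −225 mm, though the outer stop was felt by force.
- My first move call was refused, because each row needs all six numbers.

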